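Unlock the stock case and hang the service key on the bin

ROBOT

A 6-joint arm with a two-finger parallel gripper is mounted at the origin on the work surface. World frame = base frame: x ahead of the robot, y to its left, z up, the work surface at z = 0. Lengths are in m, angles in rad, forces in N, time in s.
With the tool pointing down it reaches from about 0.25 to 0.775 m from the base axis. Payload 4 kg.
Tool frame: the origin (TCP) lies midway between the tips of the shut fingers; the grasp point (between the pads) lies robot.tcp_to_grasp behind it (robot.tcp_to_grasp is the distance from the TCP to the grasp point, in m); y points along the fingers, x is the direction in which the jaws open and shut, and the axes are right-handed (so a half turn about y gives the same grasp; the last joint's range is limited). The gripper opens to 94 mm and grips with 3 to 60 N. Pads are 16 mm wide; open, the fingers measure 119 mm over their backs; the gripper's body (75 mm by 177 mm) begins 78 mm behind the grasp point.
Start: joints at [1.083, 0.087, 1.371, -0, 1.684, -0.103], TCP at [0.206, 0.51, 0.206] pointing down, gripper open.
Joint ranges: [-3.1, 3.1], [-0.76, 2.03], [0.27, 2.55], [-1.08, 4.22], [0.17, 2.65], [-2.57, 2.57]. Speed limits (rad/s): [2.79, 2.79, 3.14, 3.14, 3.14, 3.14].

INTERFACE

Orientations are given as [roll, pitch, yaw] about the fixed x, y, z axes, in that order (R = Rz(yaw) Ry(pitch) Rx(roll)).
In Python, from bench import robot gives the robot as it stands.
- The arm moves only by the tool arm_command, never from a script. Its argument "series" is text: rows parted by semicolons, each of 7 numbers parted by spaces: the turn, a rotation vector about the tool's x, y, z in rad, then the shift along the tool's x, y, z in m, then the finger opening in m, from 0 to 0.094. A call has 1 to 12 rows; each row shifts and turns the pose as measured when the row begins, along the tool's axes as they then stand; what a row does not reach is not made up. A row lasts 1/10 s, in which the tool goes at most 50 mm and 8.59 degrees, less where a joint would pass 70% of its speed; a pose out of reach is approached as far as the arm can. A call with a gripper value outside its range is refused whole. The fingers move at their own pace and stop on an object; the grip force is fixed at half the most. Time passes only in rows, so rows that do not move let the fingers close. It gives the time, the measured TCP pose, the force and the opening at its end, in the units of the state.
- robot.get_obs(): the state, without advancing time (a new reading comes with each control period).
- robot.snapshot(name): name is "side" or "top" or "wrist"; returns the picture (480x640x3 uint8, blue, green, red); there is no depth.
- robot.camera_params(name): a dict with "fx", "fy", "cx", "cy" (pixels), "distortion" ([k1, k2, p1, p2, k3] as OpenCV has them; the pictures are not rectified), "extrinsics" (4x4, takes a point from camera to world coordinates). Camera axes: x right, y up, looking along -z (the intrinsics and any distortion apply to the point x, -y, -z); pixel columns grow to the right and rows downward; lengths in m; the calibration is good to about 2 mm. A picture is of the moment at which its call begins: read the wrist's pose just before it. camera_params takes no time and is no camera call; for the wrist camera it gives the pose at the moment of the call.
- robot.close_job(): hands the job in, once; it reports no verdict.
Trained networks look in the newest picture that a camera, given by its name, has taken for a name from the list of things; names that differ only in an ending like _2 or _b are one class to them, and where a whole thing is asked for, a point or a joint stands for the part that bears it (a point fixed in the world has none). Each returns a list of dicts, best first, with "score" (0 to 1); they miss things now and then, are a little off and sometimes report something else, mostly with a low value. They report only what shows in the picture. A call takes as long as a camera call. They do not tell look-alikes from the thing itself.
- robot.spot_in(camera, target): "centre" ([x, y, z] in m, in the coordinates of the camera as it stood for that picture, good to about 4 mm: the middle of the surface that is visible of it).
The state is a dict: "time": time; "joint_positions": joint angles; "qvel": joint speeds; "joint_torque": joint torques, N m; "tool_pos": TCP position; "ee_rot": TCP orientation; "wrist_force": force on the tool from outside, world axes, zero at the start; "wrist_torque": the same for the moment, N m; "width": finger opening in m.
Only numpy, scipy, OpenCV 4.12 (cv2) and the standard library are available. Lean on these libraries where they do the work, as an engineer would, in place of code of your own. Each camera call takes 0.05 s, during which the arm holds its last target.

TASK

Take the red square-ended service key from its sloped rest and stand it in the lock on top of the green stock case, take it again from above by its crossbar, and turn it under light pressure until the square end drops fully into the hidden square hole. Then turn it clockwise to the stop, which unlocks the case, draw the key out, and hang it by its own hook over the yellow-edged front lip of the grey bin, its shaft outside and the hook's end inside, and let go. Leave the lock open and do not disturb the goods lying about.

Things in the scene. Friction and masses are not known exactly. Their poses are not given: they have to be found in the camera images.
- key: Red steel key, 117 mm long, 0.16 kg. Origin: centre of its bit's end face; z up the shaft, x along the crossbar to the hook. Along z, mm: square steel bit 14 x 14 (flats face x, y) 0-12; round shoulder 20 dia. 12-36; square shaft 12 x 12 to 108; crossbar 105-117, 12 thick in y, x -30 to 56. Starts in the rest: shaft sloped 30 deg, bit low and towards the robot, x level, y up.
- key_bar (a point): Middle of the crossbar on the shaft axis, 111 mm from the bit's end (key frame 0, 0, 111 mm). Upright, the key is held here from above, fingers closing along its y. A key standing in the bore may lean 2 degrees.
- key_grip (a point): Point on the shaft axis 70 mm from the bit's end (key frame 0, 0, 70 mm): take the lying key here, fingers closing along its x. Shaft free from z = 40 to 100 mm; the hook's prong stands 48 mm to the +x side, so open the fingers only about 40 mm here. The key lifts freely up out of the rest.
- key_hook (a point): Free end of the hook's prong (key frame 52, 0, 75 mm). The prong, 8 mm thick (x 48 to 56 mm), runs from the crossbar's +x end back parallel to the shaft down to z = 75; the hook's opening between shaft and prong is x 6 to 48 mm, and the crossbar's underside (z = 105) bears on a lip.
- lock_mouth (a point): Centre of the lock's mouth, 120 mm above the table, on the vertical lock axis: a steel turret 50 mm dia. on the case. Below the mouth: funnel 34 mm wide narrowing over 8 mm to a round bore 21 mm wide; 38 mm down the flat face of the turning brass core. A key let into the bore stands there on its bit by itself.
- lock_core (a point): Centre of the core's face on the lock axis (fixed point, 82 mm above the table). In the core: a square hole 16.4 mm wide, 15 mm deep, at an angle that differs each time and is not told (repeats every 90 deg). The bit enters within 5 to 10 deg of it; the key then drops 12 mm to its shoulder. Press 4 to 10 N while turning; pressed much harder, the core may be dragged clockwise before the bit is in.
- case: Green steel stock case, 160 x 200 mm, 66 mm high, fixed. Origin under its centre, directly below the lock; z up, -x its front. A small brass bolt on its top slides as the lock turns.
- lock (a joint): Turning of the lock's core, rad: 0 locked (a stop), grows clockwise seen from above, to the other stop at 1.6 (open). Stiff (about 0.2 N m), stays where it is left. It says nothing of the square hole's angle.
- rest: Key rest: wooden base 130 x 100 x 8 mm with black supports up to 90 mm high, fixed. Origin under its centre; the -x end (roughly towards the robot) holds the bit, the +x end the crossbar; its y is the key's x. Open below the middle of the shaft: 35 mm or more of free depth under key_grip.
- bin: Grey open stacking bin, 150 (x) x 200 (y) x 135 mm high, walls 5 mm, fixed. Origin under its centre; front wall at its -x side, turned roughly towards the robot.
- bin_lip (a point): Middle of the top edge of the bin's front wall (yellow edge), 135 mm above the table. Its x points horizontally into the bin, y along the lip, z up; the wall is 5 mm thick, the lip 200 mm long.
- box_white: Bystander: white carton 60 x 90 x 50 mm. Origin under its centre.
- box_blue: Bystander: blue box 70 x 100 x 60 mm. Origin under its centre.
- box_card: Bystander: cardboard box 80 x 90 x 70 mm. Origin under its centre.
- jar: Bystander: jar 50 mm in diameter, 70 mm high. Origin under its centre.
- padlock: Bystander: brass padlock standing, 20 x 40 mm, 62 mm high. Origin under its centre.
- tape: Bystander: orange plastic ring 70 mm in diameter, 30 mm high, lying flat. Origin under its centre.
Things that resemble listed ones, but are neither listed nor needed, are in the scene too. What is shaped like the bin but pink is not meant.

How it is judged:
By the outcome, as a careful person would: the job done as asked, in the order asked, and still so for the second after the job is handed in, with the robot touching nothing.
It also fails if it takes over 67 s, if anything falls off the work surface, if the arm or the gripper's body presses on something with over 40 N, if the wrist force passes 120 N, or if a joint passes its speed limit or range.

## Working session

There is one attempt and no reset: what is moved stays moved. The work goes in short steps, Python scripts to look and compute and a tool call to move; the robot and the scene stay as the last step left them, time stands still between calls to the robot, and variables do not carry over. Pictures are saved under pics/ and viewed, and the job is handed in when it is done.

Besides the shell and the picture viewer there is one more tool, called after "Emit:" as name(argument=value, ...) on one line, values as JSON. arm_command: Moves the arm, as the interface text tells. Its arguments: {"type":"object","properties":{"series":{"type":"string"}},"required":["series"]}

```bash
ls; mkdir -p pics; python3 - <<'E'
from bench import robot
import cv2
print(robot.tcp_to_grasp, robot.get_obs())
for n in ["side","top","wrist"]:
    im=robot.snapshot(n); cv2.imwrite(f"pics/{n}0.png",im)
    p=robot.camera_params(n); print(n,p)
E
```

```text
pics
0.0188 {'time': 0.0, 'joint_positions': array([ 1.08292223e+00,  8.79796917e-02,  1.37224692e+00,  1.04530494e-05,
        1.68359824e+00, -1.03104363e-01]), 'qvel': array([-0.00068627,  0.00027291, -0.00163307, -0.00072605, -0.00134022,
       -0.00060435]), 'joint_torque': array([-1.79577869e-04, -3.40177310e+01, -3.02425039e+01,  7.19224149e-02,
        3.29249678e-02, -1.76802346e-04]), 'tool_pos': array([0.20618513, 0.509299  , 0.20429441]), 'ee_rot': array([-1.57055625,  0.00221927,  1.18602802]), 'wrist_force': array([1.16906941, 0.00432442, 0.35683399]), 'wrist_torque': array([-0.0333041 ,  0.00071798,  0.00797418]), 'width': 0.09395684574242598}
side {'fx': 575.3857786826168, 'fy': 575.3857786826168, 'cx': 318.7100768849915, 'cy': 243.1158625630298, 'distortion': array([-0.16266452,  0.        ,  0.        ,  0.        ,  0.        ]), 'extrinsics': array([[ 0.95477332,  0.21323107, -0.20722072,  0.2775155 ],
       [-0.29692135,  0.72049085, -0.62668226, -0.65362153],
       [ 0.0156725 ,  0.65986775,  0.75121829,  0.90673744],
       [ 0.        ,  0.        ,  0.    
[... 235 characters left out ...]
ray([[ 0.0272037 ,  0.98740984, -0.1558261 ,  0.33693017],
       [-0.99962924,  0.02705237, -0.00309213,  0.03031158],
       [ 0.00116227,  0.15585244,  0.98777966,  1.10401343],
       [ 0.        ,  0.        ,  0.        ,  1.        ]])}
wrist {'fx': 336.01238652527707, 'fy': 336.01238652527707, 'cx': 325.3495399961802, 'cy': 239.1775749989308, 'distortion': array([-0.01172303,  0.        ,  0.        ,  0.        ,  0.        ]), 'extrinsics': array([[ 0.37493582, -0.89975124, -0.2233178 ,  0.14139471],
       [ 0.92704803,  0.36330841,  0.09267656,  0.53548182],
       [-0.00225261, -0.24177408,  0.97032995,  0.38354379],
       [ 0.        ,  0.        ,  0.        ,  1.        ]])}
```

View pics/side0.png

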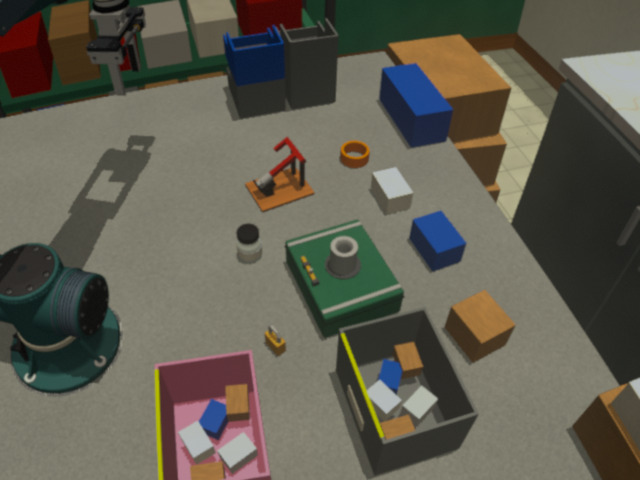

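View pics/top0.png

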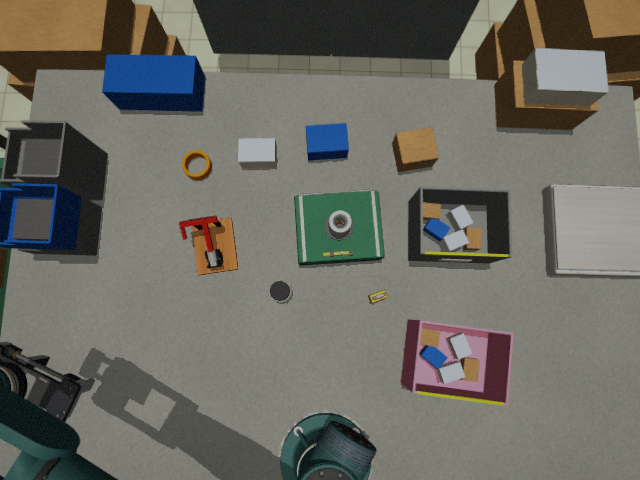

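View pics/wrist0.png

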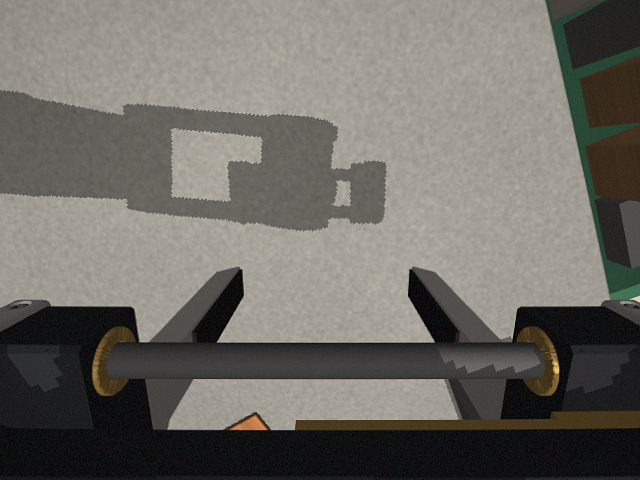

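```bash
cat > h.py <<'E'
from bench import robot
import numpy as np, cv2
from scipy.spatial.transform import Rotation as R
def K(p): return np.array([[p['fx'],0,p['cx']],[0,p['fy'],p['cy']],[0,0,1]])
def ray(p,uv):
    q=cv2.undistortPoints(np.array([[uv]],float),K(p),p['distortion'])[0,0]
    E=p['extrinsics']; d=E[:3,:3]@np.array([q[0],-q[1],-1]); return E[:3,3],d/np.linalg.norm(d)
def onz(p,uv,z):
    o,d=ray(p,uv); return o+d*(z-o[2])/d[2]
def proj(p,X):
    E=p['extrinsics']; c=(np.atleast_2d(X)-E[:3,3])@E[:3,:3]; c=c*[1,-1,-1]
    return cv2.projectPoints(c.reshape(-1,1,3),np.zeros(3),np.zeros(3),K(p),p['distortion'])[0][:,0]
def tri(*l):
    A=np.zeros((3,3));b=np.zeros(3)
    for p,uv in l:
        o,d=ray(p,uv);M=np.eye(3)-np.outer(d,d);A+=M;b+=M@o
    return np.linalg.solve(A,b)
def w(p,c): 
    E=p['extrinsics']; return E[:3,:3]@np.array(c)+E[:3,3]
def snap(n,f,crop=None,s=4):
    p=robot.camera_params(n); im=robot.snapshot(n)
    cv2.imwrite(f"pics/{f}_full.png",im)
    if crop:
        x,y,W,H=crop; im=cv2.resize(im[y:y+H,x:x+W],None,fx=s,fy=s,interpolation=cv2.INTER_CUBIC)
    cv2.imwrite(f"pics/{f}.png",im); return p
E
python3 - <<'E'
from h import *
for n in ["top","side"]:
    p=robot.camera_params(n)
    for t in ["key","key_bar","key_grip","key_hook","lock_mouth","bin_lip","rest","case","bin"]:
        for r in robot.spot_in(n,t)[:3]:
            X=w(p,r['centre']); print(n,t,round(r['score'],2),X.round(4),proj(p,X)[0].round(0))
for n,c in (("top",(150,170,200,130)),("side",(230,120,200,150)),):
    im=cv2.imread(f"pics/{n}0.png"); x,y,W,H=c
    cv2.imwrite(f"pics/c_{n}.png",cv2.resize(im[y:y+H,x:x+W],None,fx=4,fy=4,interpolation=cv2.INTER_CUBIC))
print(robot.get_obs()['time'])
E
```

```text
top key 0.66 [ 0.5278 -0.0138  0.0651] [338. 229.]
top key_bar 0.87 [0.5148 0.2874 0.0872] [206. 229.]
top key_grip 0.79 [0.5135 0.2928 0.0832] [204. 230.]
top key_hook 0.94 [0.5136 0.2878 0.0838] [206. 230.]
top key_hook 0.75 [ 0.7298 -0.1948  0.0676] [415. 148.]
top key_hook 0.62 [ 0.5468 -0.299   0.054 ] [459. 225.]
top lock_mouth 0.97 [ 0.5305 -0.0137  0.0641] [338. 228.]
top bin_lip 0.84 [ 0.5499 -0.2993  0.0574] [459. 223.]
top bin_lip 0.65 [0.5124 0.2937 0.0787] [204. 231.]
top bin_lip 0.63 [ 0.23   -0.2924  0.045 ] [457. 362.]
top rest 0.79 [0.4899 0.2763 0.0062] [218. 245.]
top rest 0.29 [ 0.53   -0.0151  0.0651] [339. 228.]
top case 0.57 [ 0.5326 -0.015   0.0633] [339. 227.]
top bin 0.88 [ 0.5439 -0.299   0.0536] [459. 226.]
top bin 0.67 [ 0.2314 -0.2967  0.0482] [459. 362.]
side key 0.71 [0.5039 0.2823 0.0745] [285. 164.]
side key_bar 0.71 [0.5004 0.2855 0.0761] [283. 163.]
side key_grip 0.63 [0.504  0.2812 0.0817] [285. 162.]
side key_hook 0.7 [0.5019 0.2837 0.0739] [284. 164.]
side lock_mouth 0.84 [ 0.5239 -0.0428  0.0652] [341. 277.]
side lock_mouth 0.63 [ 0.3743 -0.1177  0.0307] [273. 340.]
side lock_mouth 0.43 [0.7175 0.167  0.0499] [393. 188.]
side bin_lip 0.97 [ 0.2422 -0.2458  0.051 ] [212. 419.]
side bin_lip 0.84 [ 0.5483 -0.2906  0.061 ] [404. 390.]
side rest 0.67 [0.4989 0.2731 0.0072] [284. 190.]
side rest 0.62 [ 0.5227 -0.045   0.0673] [340. 277.]
side case 0.96 [ 0.5286 -0.0442  0.0631] [343. 278.]
side bin 0.83 [ 0.2377 -0.2457  0.049 ] [210. 420.]
side bin 0.66 [ 0.5484 -0.2917  0.0643] [404. 390.]
1.05
```

View pics/c_top.png

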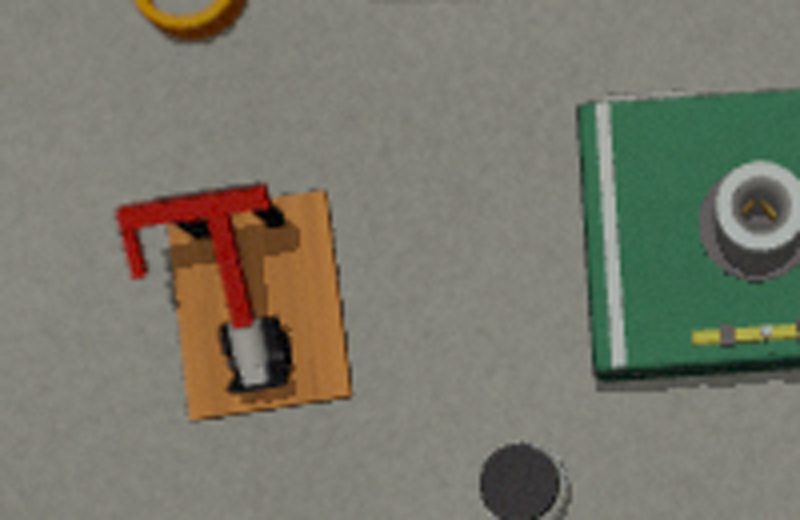

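View pics/c_side.png

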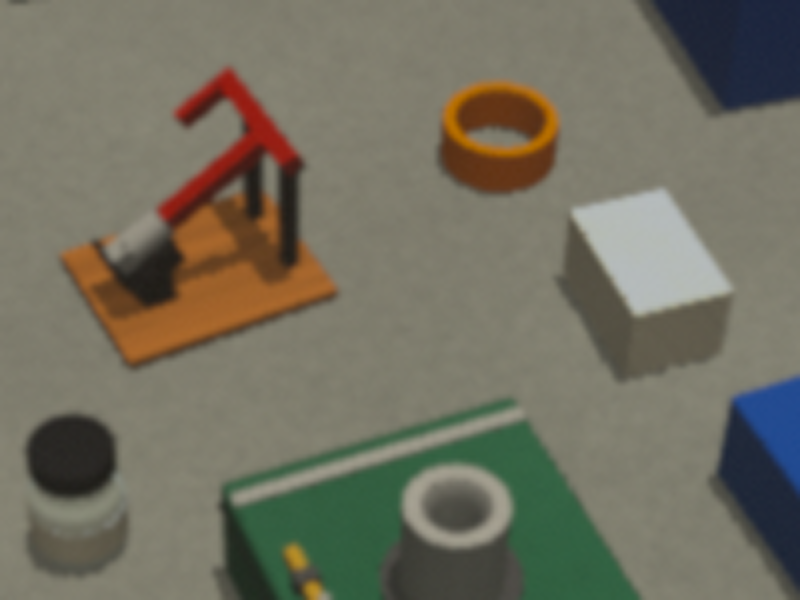

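```bash
cat > fit.py <<'E'
from h import *
from scipy.optimize import minimize
BOX=[([-6,6],[-6,6],[36,108]),([-30,56],[-6,6],[105,117]),([48,56],[-6,6],[75,117])]
def verts(b): return np.array([[x,y,z] for x in b[0] for y in b[1] for z in b[2]])/1e3
def render(p,T,Rm,win,s=4):
    x0,y0,W,H=win; m=np.zeros((H*s,W*s),np.uint8)
    for b in BOX:
        q=(proj(p,verts(b)@Rm.T+T)-[x0-.5,y0-.5])*s-.5
        cv2.fillConvexPoly(m,cv2.convexHull(np.round(q*16).astype(np.int32)),255,shift=4)
    return cv2.resize(m,(W,H),interpolation=cv2.INTER_AREA)/255.
def redmask(im,win):
    x,y,W,H=win; c=im[y:y+H,x:x+W].astype(float)
    b,g,r=c[...,0],c[...,1],c[...,2]
    return np.clip((r-1.6*np.maximum(b,g)-10)/25,0,1)*((r-np.maximum(b,g))>35)
def redsoft(im,win):
    # fraction of red by hue: (r-g)/r
    x,y,W,H=win; c=im[y:y+H,x:x+W].astype(float); b,g,r=c[...,0],c[...,1],c[...,2]
    f=np.clip((r-np.maximum(g,b)*1.0)/np.maximum(r,30),0,1)
    orange=(g-b)>0.25*r
    f=np.clip((f-.1)/.5,0,1); f[orange]=0; return f
def keyR(yaw,tilt=np.radians(30)):
    z=np.array([np.cos(yaw)*np.cos(tilt),np.sin(yaw)*np.cos(tilt),np.sin(tilt)])
    x=np.array([-np.sin(yaw),np.cos(yaw),0]); return np.stack([x,np.cross(z,x),z],1)
E
python3 - <<'E'
from fit import *
views=[]
for n,win in (("top",(165,200,70,70)),("side",(240,125,80,80))):
    views.append((robot.camera_params(n),redsoft(cv2.imread(f"pics/{n}0.png"),win),win))
def cost(v,out=False):
    T=np.array(v[:3])/100; Rm=keyR(v[3]/10)
    e=[((render(p,T,Rm,w_)-m)**2).sum() for p,m,w_ in views]
    return e if out else sum(e)
best=None
for yaw in (0,.1,.2,.3):
    v0=[(0.515-.1),.285-.0,.04,yaw]; v0=[43,27.5,3,yaw*10]
    r=minimize(cost,v0,method='Nelder-Mead',options=dict(initial_simplex=np.array([v0]+[np.array(v0)+d for d in np.diag([3,3,2,2])]),xatol=.002,fatol=.01,maxiter=600))
    print(yaw,r.x.round(3),r.fun,cost(r.x,True))
    if best is None or r.fun<best.fun: best=r
v=best.x;T=v[:3]/100;Rm=keyR(v[3]/10)
out=[]
for p,m,w_ in views:
    a=render(p,T,Rm,w_); out.append(cv2.resize(np.stack([a,m*0,m],-1)*255,(400,400)))
    print(m.sum(),a.sum())
cv2.imwrite("pics/fit.png",np.hstack(out))
for n,pt in (("grip",[0,0,.07]),("bar",[0,0,.111]),("hook",[.052,0,.075]),("bit",[0,0,0])): print(n,(T+Rm@pt).round(4))
np.save("keyT.npy",np.r_[T,v[3]/10])
E
```

```text
0 [43.98  27.775  3.377  1.777] 76.81597886916173 [np.float64(31.62042507498667), np.float64(45.195553794175055)]
0.1 [43.982 27.816  3.362  1.743] 78.86338229850647 [np.float64(33.49858787836408), np.float64(45.36479442014239)]
0.2 [43.975 27.702  3.418  1.831] 78.26973977472856 [np.float64(32.19688918046379), np.float64(46.07285059426477)]
0.3 [43.978 27.785  3.373  1.761] 77.3025768826351 [np.float64(32.618002209480764), np.float64(44.68457467315434)]
499.3972446263385 514.6588235294117
502.3258410142747 517.6313725490196
grip [0.4995 0.2885 0.0688]
bar [0.5344 0.2947 0.0893]
hook [0.4945 0.3404 0.0713]
bit [0.4398 0.2777 0.0338][ WARN:0@1.230] global loadsave.cpp:1063 imwrite_ Unsupported depth image for selected encoder is fallbacked to CV_8U.
```

View pics/fit.png

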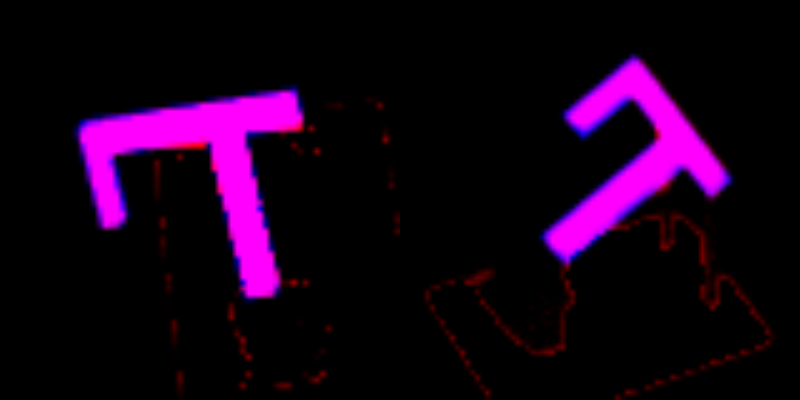

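```bash
python3 - <<'E'
from h import *
pt=robot.camera_params("top");ps=robot.camera_params("side")
f=lambda c,o:[(c[0]+.5)/4-.5+o[0],(c[1]+.5)/4-.5+o[1]]
a=f((760,205),(150,170)); b=f((457.5,505),(230,120))
print("lock",onz(pt,a,.12),onz(ps,b,.12),tri((pt,a),(ps,b)))
for n,p in (("top",pt),("side",ps)):
    im=cv2.imread(f"pics/{n}0.png").astype(int); bb,g,r=im[...,0],im[...,1],im[...,2]
    m=((r>110)&(g>110)&(bb<60)).astype(np.uint8)
    k,l,st,c=cv2.connectedComponentsWithStats(m)
    for i in range(1,k):
        if st[i,4]>40:
            ys,xs=np.where(l==i); P=np.stack([xs,ys],1).astype(float)
            d=P-P.mean(0); u=np.linalg.svd(d,full_matrices=False)[2][0]; t=d@u
            e=[P.mean(0)+u*q for q in (t.min(),t.max())]
            print(n,st[i],P.mean(0).round(1),[ (q.round(1),onz(p,q,.135).round(4)) for q in e],onz(p,P.mean(0),.135).round(4))
for n,c in (("top",(400,175,130,100)),("top",(300,190,80,80)),("side",(320,300,160,180))):
    im=cv2.imread(f"pics/{n}0.png"); x,y,W,H=c; s=6 if W<140 and W!=80 else (8 if W==80 else 3)
    cv2.imwrite(f"pics/d_{n}{x}.png",cv2.resize(im[y:y+H,x:x+W],None,fx=s,fy=s,interpolation=cv2.INTER_CUBIC))
E
```

```text
lock [ 0.53537262 -0.01445698  0.12      ] [ 0.53657226 -0.01669934  0.12      ] [ 0.53662794 -0.01468522  0.11749477]
top [182 151  27  25 153] [195.1 163.1] [(array([183. , 168.9]), array([0.6407, 0.3365, 0.135 ])), (array([207.2, 157.3]), array([0.6688, 0.2843, 0.135 ]))] [0.6548 0.3103 0.135 ]
top [426 252  82   5 214] [466.9 253.9] [(array([426. , 252.5]), array([ 0.4682, -0.2014,  0.135 ])), (array([507. , 255.3]), array([ 0.4667, -0.3778,  0.135 ]))] [ 0.4674 -0.2901  0.135 ]
top [418 391  85  14 234] [460.4 397.6] [(array([417.9, 391.9]), array([ 0.1772, -0.1826,  0.135 ])), (array([502.1, 403.1]), array([ 0.1581, -0.3578,  0.135 ]))] [ 0.1677 -0.2709  0.135 ]
side [433  36  46  24 423] [455.3  45.8] [(array([433.4,  37.9]), array([1.0122, 0.6134, 0.135 ])), (array([478.7,  54.1]), array([1.0951, 0.5066, 0.135 ]))] [1.0527 0.5605 0.135 ]
side [430  55  72  35 510] [467.3  71.8] [(array([432.6,  59. ]), array([0.9608, 0.5114, 0.135 ])), (array([501.9,  84.5]), array([1.0811, 0.3607, 0.135 ]))] [1.0217 0.4338 0.135 ]
side [265 332  19  14  65] [274.4 339.7] [(array([264.7, 333.4]), array([ 0.3527, -0.1664,  0.135 ])), (array([281.5, 344.3]), array([ 0.3729, -0.1931,  0.135 ]))] [ 0.3644 -0.1819  0.135 ]
side [341 333  44 105 512] [362.9 387.3] [(array([341.7, 333.1]), array([ 0.4691, -0.2005,  0.135 ])), (array([382.3, 436.7]), array([ 0.4686, -0.3805,  0.135 ]))] [ 0.4688 -0.2994  0.135 ]
side [155 370   8 110 474] [158.2 425.3] [(array([156.1, 370. ]), array([ 0.178 , -0.1843,  0.135 ])), (array([160.3, 479.1]), array([ 0.1594, -0.354 ,  0.135 ]))] [ 0.1685 -0.2748  0.135 ]
side [601 394  12  10  46] [606.7 398.5] [(array([600.7, 395.6]), array([ 0.8124, -0.4292,  0.135 ])), (array([610.7, 400.5]), array([ 0.8233, -0.4422,  0.135 ]))] [ 0.8189 -0.4369  0.135 ]
```

View pics/d_top400.png

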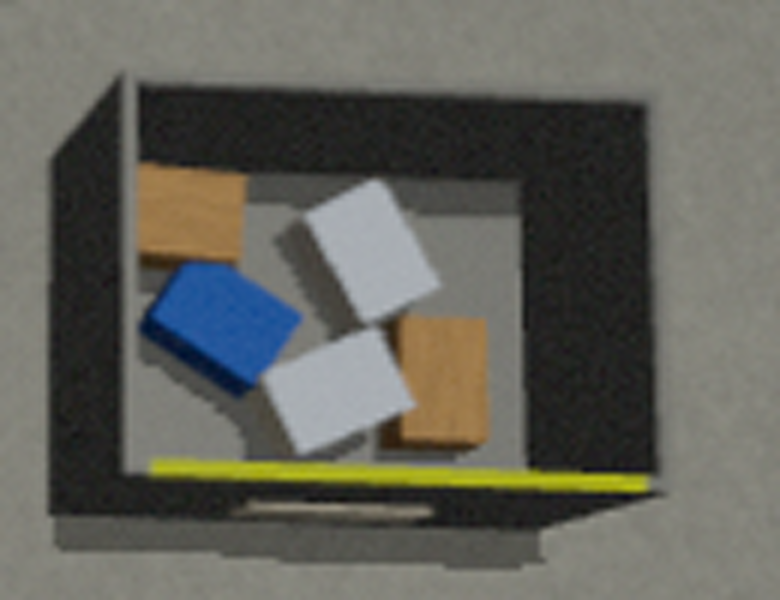

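View pics/d_top300.png

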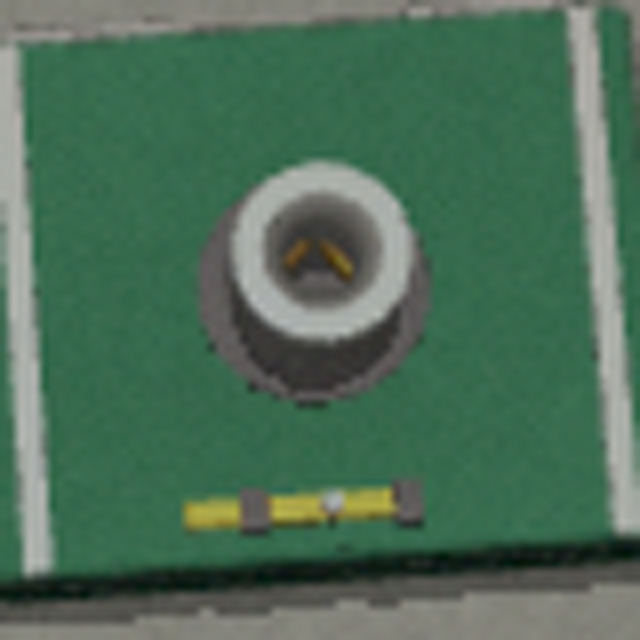

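View pics/d_side320.png

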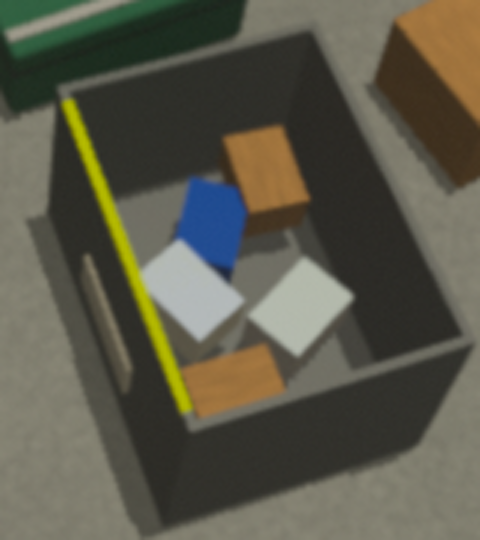

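```bash
cat >> h.py <<'E'
def pose():
    o=robot.get_obs(); return np.array(o['tool_pos']),R.from_euler('xyz',o['ee_rot']),o
def toolR(y,x):
    "tool rotation from approach dir y and jaw dir x"
    y=np.array(y,float)/np.linalg.norm(y); x=np.array(x,float); x-=y*(x@y); x/=np.linalg.norm(x)
    return R.from_matrix(np.stack([x,y,np.cross(x,y)],1))
def plan(P,Rt,n,open_,P0=None,R0=None):
    if P0 is None: P0,R0,_=pose()
    rv=(R0.inv()*Rt).as_rotvec(); d=np.array(P)-P0
    print("dist",np.linalg.norm(d).round(4),"ang",np.degrees(np.linalg.norm(rv)).round(1),"per row mm/deg",(np.linalg.norm(d)/n*1e3).round(1),(np.degrees(np.linalg.norm(rv))/n).round(2))
    rows=[]
    p,r=P0.copy(),R0
    for i in range(n):
        pt=P0+d*(i+1)/n; rt=R0*R.from_rotvec(rv*(i+1)/n)
        s=r.inv().apply(pt-p).round(3); a=(r.inv()*rt).as_rotvec().round(3)
        rows.append(" ".join(f"{v:g}" for v in [*a,*s,open_])); p=p+r.apply(s); r=r*R.from_rotvec(a)
    for i in range(0,n,12): print("; ".join(rows[i:i+12]))
    print("end",p.round(4))
def st():
    p,r,o=pose(); M=r.as_matrix()
    print("t",round(o['time'],2),"tcp",p.round(4),"x",M[:,0].round(3),"y",M[:,1].round(3),"F",o['wrist_force'].round(1),"w",round(o['width'],4),"q",o['joint_positions'].round(4).tolist())
    with open("log.txt","a") as f: f.write(" ".join(map(str,[*o['joint_positions'],*p,*o['ee_rot']]))+"\n")
E
python3 - <<'E'
from h import *
st()
yaw=-1.394
plan([.50,.29,.20],toolR([0,0,-1],[np.cos(yaw),np.sin(yaw),0]),18,.094)
E
```

```text
t 1.05 tcp [0.2065 0.5098 0.2055] x [0.375 0.927 0.   ] y [ 0.  0. -1.] F [ 0.1 -0.   0.2] w 0.094 q [1.0829, 0.0872, 1.3707, 0.0, 1.6836, -0.1031]
dist 0.3668 ang 147.8 per row mm/deg 20.4 8.21
-0 0.143 0 -0.005 0 -0.02 0.094; -0 0.144 0 -0.003 0.001 -0.02 0.094; -0 0.143 0 0.001 -0 -0.02 0.094; -0 0.143 -0 0.004 0 -0.02 0.094; -0 0.144 -0 0.006 0.001 -0.02 0.094; -0 0.143 -0 0.009 -0 -0.018 0.094; -0 0.143 -0 0.011 0 -0.017 0.094; -0 0.144 -0 0.014 0 -0.015 0.094; -0 0.143 -0 0.016 0.001 -0.013 0.094; -0 0.143 -0 0.017 0 -0.01 0.094; -0 0.144 -0 0.019 0 -0.008 0.094; -0 0.143 -0 0.02 0.001 -0.005 0.094
-0 0.143 -0 0.02 -0 -0.002 0.094; -0 0.144 -0 0.021 0 0.001 0.094; -0 0.143 -0 0.02 0.001 0.003 0.094; -0 0.143 -0 0.019 -0 0.007 0.094; -0 0.144 -0 0.018 0 0.009 0.094; -0 0.143 -0 0.017 0 0.011 0.094
end [0.4996 0.2899 0.2005]
```

Emit:
arm_command(series="0 0.143 0 -0.005 0 -0.02 0.094; 0 0.144 0 -0.003 0.001 -0.02 0.094; 0 0.143 0 0.001 0 -0.02 0.094; 0 0.143 0 0.004 0 -0.02 0.094; 0 0.144 0 0.006 0.001 -0.02 0.094; 0 0.143 0 0.009 0 -0.018 0.094; 0 0.143 0 0.011 0 -0.017 0.094; 0 0.144 0 0.014 0 -0.015 0.094; 0 0.143 0 0.016 0.001 -0.013 0.094; 0 0.143 0 0.017 0 -0.01 0.094; 0 0.144 0 0.019 0 -0.008 0.094; 0 0.143 0 0.02 0.001 -0.005 0.094")

```text
time: 2.25
tool_pos: [0.4028, 0.3536, 0.2016]
ee_rot: [-1.569, 0.001, -0.599]
wrist_force: [0.9, -0.1, -0.5]
width: 0.0945
```

```bash
python3 - <<'E'
from h import *
st()
yaw=-1.394
plan([.50,.29,.20],toolR([0,0,-1],[np.cos(yaw),np.sin(yaw),0]),8,.045)
E
```

```text
t 2.25 tcp [0.4028 0.3536 0.2016] x [ 0.826 -0.563 -0.001] y [ 0.     0.002 -1.   ] F [ 0.9 -0.1 -0.5] w 0.0945 q [0.6137, 0.0556, 1.412, 0.0014, 1.6727, 1.2124]
dist 0.1162 ang 45.6 per row mm/deg 14.5 5.7
-0 0.099 -0 0.015 0 0 0.045; -0 0.1 -0 0.014 0 0.002 0.045; -0 0.099 -0.001 0.014 0.001 0.003 0.045; -0.001 0.1 0 0.014 -0 0.005 0.045; 0 0.099 0 0.013 -0 0.005 0.045; 0 0.1 -0 0.013 0 0.008 0.045; -0 0.099 -0 0.012 0 0.008 0.045; -0 0.099 -0.001 0.011 0.001 0.01 0.045
end [0.5006 0.2897 0.1995]
```

Emit:
arm_command(series="0 0.13 0 0.019 0 0 0.04; 0 0.13 0 0.019 0 0.003 0.04; 0 0.13 0 0.018 0.001 0.005 0.04; 0 0.13 0 0.018 0 0.008 0.04; 0 0.135 0 0.017 0 0.01 0.04; 0 0.14 0 0.015 0 0.012 0.04; 0 0 0 0 0 0 0.04")

```text
time: 2.95
tool_pos: [0.5036, 0.2838, 0.2001]
ee_rot: [-1.57, 0.001, -1.431]
wrist_force: [-0.2, -0.3, -0.4]
width: 0.0423
```

```bash
python3 - <<'E'
from h import *
st()
p=snap("wrist","w1"); np.save("w1E.npy",p['extrinsics'])
v=np.load("keyT.npy")
from fit import keyR
T=v[:3];Rm=keyR(v[3])
for n,q in (("grip",[0,0,.07]),("bar",[0,0,.111]),("hook",[.052,0,.075])): print(n,proj(p,T+Rm@q)[0].round(0))
E
```

```text
t 2.95 tcp [0.5036 0.2838 0.2001] x [ 0.139 -0.99  -0.001] y [ 0.     0.001 -1.   ] F [-0.2 -0.3 -0.4] w 0.0423 q [0.4143, 0.1501, 1.3119, 0.0012, 1.6786, 1.8459]
grip [319. 235.]
bar [317. 200.]
hook [264. 233.]
```

View pics/w1.png

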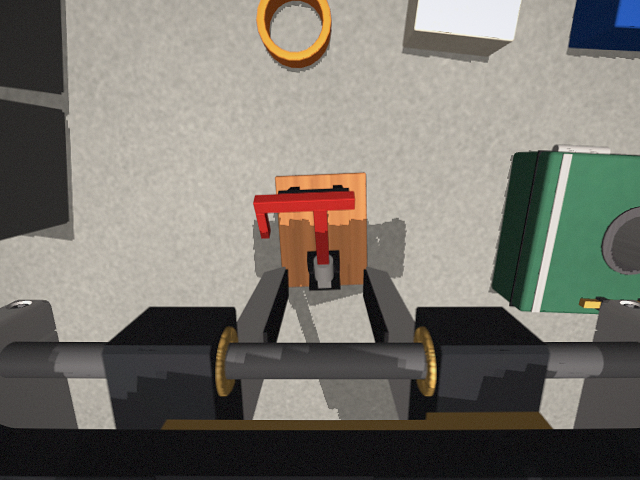

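```bash
python3 - <<'E'
from fit import *
views=[]
pw=robot.camera_params("wrist"); pw['extrinsics']=np.load("w1E.npy")
for n,f,win in (("top","top0",(165,200,70,70)),("side","side0",(240,125,80,80)),("wrist","w1",(245,180,120,75))):
    p=pw if n=="wrist" else robot.camera_params(n)
    views.append((p,redsoft(cv2.imread(f"pics/{f}.png"),win),win))
def cost(v,out=False,vs=None):
    T=np.array(v[:3])/100; Rm=keyR(v[3]/10)
    e=[((render(p,T,Rm,w_)-m)**2).sum() for p,m,w_ in (vs or views)]
    return e if out else sum(e)
def go(vs):
    v0=np.array([43.98,27.78,3.38,1.77])
    r=minimize(lambda v:cost(v,vs=vs),v0,method='Nelder-Mead',options=dict(initial_simplex=np.array([v0]+[v0+d for d in np.diag([.5,.5,.5,.5])]),xatol=.002,fatol=.01,maxiter=600))
    v=r.x; T=v[:3]/100; print(v.round(3),cost(v,True,vs),"grip",(T+keyR(v[3]/10)@[0,0,.07]).round(4)); return r.x
go(views[2:]); v=go(views); np.save("keyT.npy",np.r_[v[:3]/100,v[3]/10])
# arm model
L=np.loadtxt("log.txt"); from scipy.optimize import least_squares
print(np.c_[L[:,0],np.arctan2(L[:,7],L[:,6])])
E
```

```text
[43.932 27.57   3.299  1.809] [np.float64(408.0211800865447)] grip [0.499  0.2866 0.068 ]
[43.946 27.595  3.461  1.792] [np.float64(56.949150871639496), np.float64(47.91621610818815), np.float64(418.9961714570001)] grip [0.4991 0.2868 0.0696]
[[1.08290928 1.18601267]
 [0.61368422 0.72042024]
 [0.41431855 0.51313093]]
```

```bash
cat > g.py <<'E'
from fit import *
v=np.load("keyT.npy"); T=v[:3]; Rm=keyR(v[3]); a=np.radians(45)
gy=-np.cos(a)*Rm[:,1]-np.sin(a)*Rm[:,2]; gR=toolR(gy,-Rm[:,0]); gP=T+Rm@[0,0,.07]+.0188*gR.as_matrix()[:,1]
E
python3 - <<'E'
from g import *
print(gP,gy)
plan(gP-.06*gy,gR,4,.04)
E
```

```text
[0.49431986 0.28588686 0.05145452] [-0.25467462 -0.0461317  -0.96592583]
dist 0.0911 ang 15.1 per row mm/deg 22.8 3.78
-0.065 -0.009 -0.002 -0.001 0.023 0.002 0.04; -0.066 -0.009 -0.001 -0 0.022 0.003 0.04; -0.065 -0.009 -0.002 -0.001 0.022 0.005 0.04; -0.066 -0.009 -0.002 -0.001 0.022 0.006 0.04
end [0.5093 0.2888 0.1098]
```

Emit:
arm_command(series="-0.065 -0.009 -0.002 -0.001 0.023 0.002 0.04; -0.066 -0.009 -0.001 0 0.022 0.003 0.04; -0.065 -0.009 -0.002 -0.001 0.022 0.005 0.04; -0.066 -0.009 -0.002 -0.001 0.022 0.006 0.04; 0 0 0 0 0 0 0.04")

```text
time: 3.5
tool_pos: [0.5059, 0.2938, 0.1107]
ee_rot: [-1.838, 0.007, -1.37]
wrist_force: [0.4, -0.2, -0.5]
width: 0.0399
```

```bash
python3 - <<'E'
from g import *
st()
plan(gP,gR,4,.04)
p=snap("wrist","w2")
for q in ([0,0,.07],[0,0,.111],[.052,0,.075]): print(proj(p,T+Rm@q)[0].round(0))
print(robot.get_obs()['width'])
E
```

```text
t 3.5 tcp [0.5059 0.2938 0.1107] x [ 0.199 -0.98  -0.007] y [-0.26  -0.046 -0.965] F [ 0.4 -0.2 -0.5] w 0.0399 q [0.3945, 0.3983, 1.2063, 0.0591, 1.7976, 1.7693]
dist 0.0609 ang 1.3 per row mm/deg 15.2 0.33
0.001 0.006 -0 0.001 0.015 0.001 0.04; 0.002 0.005 -0.001 0.002 0.015 0.001 0.04; 0.001 0.006 0 0.001 0.015 0 0.04; 0.001 0.006 -0 0.002 0.016 0.001 0.04
end [0.4941 0.2856 0.051 ]
[333. 255.]
[336. 222.]
[256. 250.]
0.03966114571237059
```

View pics/w2.png

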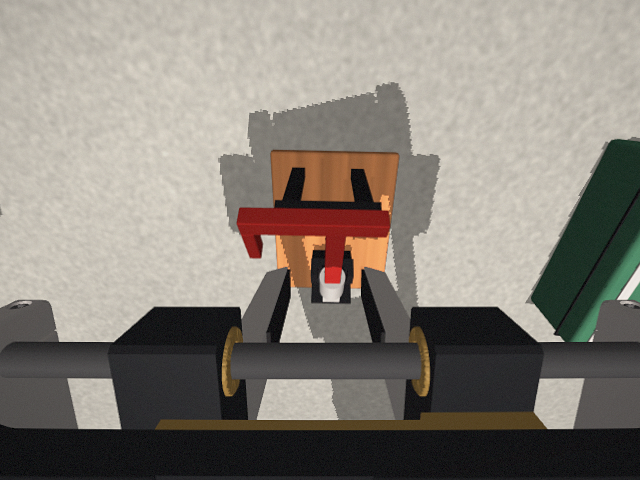

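Emit:
arm_command(series="0.001 0.006 0 0.001 0.015 0.001 0.04; 0.002 0.005 -0.001 0.002 0.015 0.001 0.04; 0.001 0.006 0 0.002 0.015 0 0.04; 0.001 0.005 0 0.002 0.014 0.001 0.04; 0 0 0 0 0 0 0.04")

```text
time: 4.05
tool_pos: [0.4958, 0.2897, 0.0653]
ee_rot: [-1.807, 0.007, -1.381]
wrist_force: [-0.1, 0.3, -1.7]
width: 0.0397
```

```bash
python3 - <<'E'
from g import *
st()
plan(gP,gR,1,.04)
E
```

```text
t 4.05 tcp [0.4958 0.2897 0.0653] x [ 0.188 -0.982 -0.007] y [-0.232 -0.037 -0.972] F [-0.1  0.3 -1.7] w 0.0397 q [0.3962, 0.3792, 1.3194, 0.0554, 1.6731, 1.7758]
dist 0.0144 ang 1.6 per row mm/deg 14.4 1.62
-0.025 0.012 -0.005 0.004 0.014 0.001 0.04
end [0.4943 0.2854 0.0514]
```

Emit:
arm_command(series="-0.014 0.007 -0.003 0.002 0.008 0 0.04; -0.012 0.006 -0.003 0.002 0.007 0.001 0.04; 0 0 0 0 0 0 0.04")

```text
time: 4.35
tool_pos: [0.4949, 0.2863, 0.0533]
ee_rot: [-1.828, -0.001, -1.391]
wrist_force: [0.0, -0.6, -1.0]
width: 0.0401
```

```bash
python3 - <<'E'
from g import *
st()
plan(gP,gR,1,.04)
E
```

```text
t 4.35 tcp [0.4949 0.2863 0.0533] x [ 0.178 -0.984  0.001] y [-0.251 -0.046 -0.967] F [ 0.  -0.6 -1. ] w 0.0401 q [0.3923, 0.4, 1.3199, 0.0536, 1.6738, 1.7825]
dist 0.002 ang 0.2 per row mm/deg 2.0 0.24
-0.004 0 0.001 0 0.002 -0 0.04
end [0.4944 0.2862 0.0514]
```

Good; close.

Emit:
arm_command(series="-0.004 0 0 0 0.002 0 0.005; 0 0 0 0 0 0 0.005; 0 0 0 0 0 0 0.005; 0 0 0 0 0 0 0.005")

```text
time: 4.75
tool_pos: [0.4954, 0.2864, 0.0516]
ee_rot: [-1.832, -0.0, -1.392]
wrist_force: [-1.0, 0.1, -0.0]
width: 0.0118
```

```bash
python3 - <<'E'
from g import *
st()
L=np.loadtxt("log.txt")
from scipy.optimize import least_squares
from scipy.spatial.transform import Rotation as R
def fk(q,P):
    d1,a1,L2,L3,e3,Lt,dl=P
    # frames: z up at base; pitch about y ; forearm along its local z (after pitch), roll q4 about it, pitch q5, roll q6
    r=R.from_euler('z',q[0]); p=np.array([0,0,d1])+r.apply([a1,dl,0])
    r=r*R.from_euler('y',q[1]); p=p+r.apply([0,0,L2])
    r=r*R.from_euler('y',q[2]); p=p+r.apply([e3,0,L3])
    r=r*R.from_euler('z',q[3])*R.from_euler('y',q[4]); p=p+r.apply([0,0,Lt])
    return p,r*R.from_euler('z',q[5])
# orientation check: local z = approach
for l in L:
    _,r=fk(l[:6],[0]*7); t=R.from_euler('xyz',l[9:]).as_matrix(); print(r.as_matrix()[:,2].round(3),t[:,1].round(3),"| x",t[:,0].round(3),r.as_matrix()[:,0].round(3),r.as_matrix()[:,1].round(3))
f=lambda P:np.concatenate([fk(l[:6],P)[0]-l[6:9] for l in L])
s=least_squares(f,[.3,0,.4,.4,0,.25,.057]); print(s.x.round(4),np.abs(s.fun).max(), s.cost); 
print(np.linalg.svd(s.jac)[1].round(4))
E
```

```text
t 4.75 tcp [0.4954 0.2864 0.0516] x [ 0.178 -0.984  0.   ] y [-0.254 -0.046 -0.966] F [-1.   0.1 -0. ] w 0.0118 q [0.3916, 0.4047, 1.3176, 0.0545, 1.6746, 1.782]
[ 0.  0. -1.] [ 0.  0. -1.] | x [0.375 0.927 0.   ] [-0.375 -0.927 -0.   ] [-0.927  0.375  0.   ]
[ 0.     0.002 -1.   ] [ 0.     0.002 -1.   ] | x [ 0.826 -0.563 -0.001] [-0.826  0.563  0.001] [0.563 0.826 0.002]
[ 0.     0.001 -1.   ] [ 0.     0.001 -1.   ] | x [ 0.139 -0.99  -0.001] [-0.139  0.99   0.001] [0.99  0.139 0.001]
[-0.26  -0.046 -0.965] [-0.26  -0.046 -0.965] | x [ 0.199 -0.98  -0.007] [-0.199  0.98   0.007] [ 0.945  0.194 -0.264]
[-0.232 -0.037 -0.972] [-0.232 -0.037 -0.972] | x [ 0.188 -0.982 -0.007] [-0.188  0.982  0.007] [ 0.954  0.185 -0.234]
[-0.251 -0.046 -0.967] [-0.251 -0.046 -0.967] | x [ 0.178 -0.984  0.001] [-0.178  0.984 -0.001] [ 0.951  0.172 -0.255]
[-0.254 -0.046 -0.966] [-0.254 -0.046 -0.966] | x [ 0.178 -0.984  0.   ] [-0.178  0.984 -0.   ] [ 0.951  0.172 -0.258]
[0.1526 0.     0.449  0.4998 0.1007 0.3506 0.0566] 4.235374273520165e-10 5.372256536826402e-19
[5.2759 3.7426 2.6466 0.3022 0.2184 0.0943 0.0689]
```

```bash
cat > arm.py <<'E'
from h import *
from scipy.optimize import least_squares
PP=[0.15262,0,.449,.4998,.1007,.3506,.0566]
LO=np.array([-3.1,-.76,.27,-1.08,.17,-2.57]);HI=np.array([3.1,2.03,2.55,4.22,2.65,2.57])
L=np.loadtxt("log.txt")
def fk(q,P=PP):
    d1,a1,L2,L3,e3,Lt,dl=P
    r=R.from_euler('z',q[0]); p=np.array([0,0,d1])+r.apply([a1,dl,0])
    r=r*R.from_euler('y',q[1]); p=p+r.apply([0,0,L2])
    r=r*R.from_euler('y',q[2]); p=p+r.apply([e3,0,L3])
    r=r*R.from_euler('z',q[3])*R.from_euler('y',q[4]); p=p+r.apply([0,0,Lt])
    M=(r*R.from_euler('z',q[5])).as_matrix()
    return p,R.from_matrix(np.stack([-M[:,0],M[:,2],M[:,1]],1))
PP=least_squares(lambda P:np.concatenate([fk(l[:6],P)[0]-l[6:9] for l in L]),PP).x
def ik(P,Rt,q0):
    def f(q):
        p,r=fk(q); return np.r_[(p-P)*5,(r.inv()*Rt).as_rotvec()]
    s=least_squares(f,np.clip(q0,LO+1e-3,HI-1e-3),bounds=(LO,HI)); return s.x,np.linalg.norm(s.fun)
E
python3 - <<'E'
from arm import *
q0=L[-1,:6]; print(np.abs(fk(q0)[0]-L[-1,6:9]).max(),(fk(q0)[1].inv()*R.from_euler('xyz',L[-1,9:])).magnitude())
a=np.radians(45)
for psi in range(-180,181,15):
  s=np.radians(psi); h=np.array([np.cos(s),np.sin(s),0]); ty=np.cos(a)*h-[0,0,np.sin(a)]
  Rt=toolR(ty,[np.sin(s),-np.cos(s),0])
  o=[]
  for z in (.152,.21):
    P=np.array([.536,-.015,z])+.0188*ty; best=(None,9)
    for t in range(12):
        rng=np.random.default_rng(t); qi=q0 if t==0 else rng.uniform(LO,HI)
        b=ik(P,Rt,qi)
        if b[1]<1e-4:
            d=np.abs(b[0]-q0).max()
            if best[0] is None or d<np.abs(best[0]-q0).max(): best=b
    o.append(None if best[0] is None else best[0].round(2).tolist())
  print(psi,o)
E
```

```text
5.3814524152109855e-05 4.577566798522236e-16
-180 [[-0.09, 0.66, 0.96, -0.09, 2.31, -1.7], [-0.09, 0.63, 0.88, -0.1, 2.41, -1.71]]
-165 [[-0.01, 0.64, 0.98, -0.25, 2.27, -1.93], [-0.01, 0.61, 0.91, -0.28, 2.37, -1.97]]
-150 [[0.06, 0.6, 1.05, -0.4, 2.19, -2.15], [0.06, 0.57, 0.97, -0.43, 2.28, -2.2]]
-135 [[0.13, 0.54, 1.14, -0.51, 2.08, -2.33], [0.13, 0.5, 1.07, -0.55, 2.17, -2.39]]
-120 [[0.2, 0.45, 1.26, -0.61, 1.94, -2.5], [0.2, 0.42, 1.19, -0.63, 2.03, -2.56]]
-105 [None, None]
-90 [None, None]
-75 [None, None]
-60 [None, None]
-45 [None, None]
-30 [[0.13, -0.29, 2.05, -0.64, 0.81, 2.54], [0.13, -0.34, 1.97, -0.57, 0.92, 2.44]]
-15 [[-0.04, -0.39, 2.12, -0.27, 0.65, 1.95], [-0.04, -0.43, 2.03, -0.23, 0.78, 1.89]]
0 [[-0.24, -0.42, 2.14, 0.27, 0.66, 1.18], [-0.24, -0.47, 2.05, 0.24, 0.8, 1.23]]
15 [[-0.42, -0.37, 2.11, 0.64, 0.85, 0.6], [-0.42, -0.42, 2.02, 0.57, 0.96, 0.7]]
30 [[-0.54, -0.26, 2.03, 0.78, 1.07, 0.22], [-0.54, -0.31, 1.95, 0.74, 1.17, 0.33]]
45 [[-0.59, -0.12, 1.92, 0.81, 1.27, -0.03], [-0.59, -0.18, 1.85, 0.79, 1.36, 0.07]]
60 [[-0.6, 0.01, 1.79, 0.79, 1.46, -0.22], [-0.6, -0.04, 1.72, 0.78, 1.54, -0.13]]
75 [[-0.58, 0.15, 1.65, 0.74, 1.63, -0.38], [-0.58, 0.1, 1.58, 0.75, 1.71, -0.3]]
90 [[-0.53, 0.27, 1.5, 0.67, 1.78, -0.53], [-0.53, 0.22, 1.44, 0.69, 1.87, -0.46]]
105 [[-0.47, 0.38, 1.36, 0.59, 1.93, -0.68], [-0.47, 0.34, 1.3, 0.62, 2.01, -0.61]]
120 [[-0.4, 0.47, 1.23, 0.5, 2.06, -0.83], [-0.4, 0.44, 1.16, 0.53, 2.15, -0.77]]
135 [[-0.33, 0.55, 1.12, 0.39, 2.17, -1.01], [-0.33, 0.52, 1.05, 0.42, 2.26, -0.96]]
150 [[-0.25, 0.61, 1.03, 0.25, 2.25, -1.22], [-0.25, 0.58, 0.96, 0.27, 2.35, -1.18]]
165 [[-0.17, 0.65, 0.97, 0.08, 2.3, -1.45], [-0.17, 0.62, 0.9, 0.09, 2.4, -1.44]]
180 [[-0.09, 0.66, 0.96, -0.09, 2.31, -1.7], [-0.09, 0.63, 0.88, -0.1, 2.41, -1.71]]
```

```bash
python3 - <<'E'
from arm import *
from g import gR
P0,R0,o=pose(); q=o['joint_positions']
P1=P0+[0,0,.16]; plan(P1,R0,5,.005)
q1,e=ik(P1,R0,q); print(q1.round(2),e)
s=np.radians(15); a=np.radians(45); h=np.array([np.cos(s),np.sin(s),0]); ty=np.cos(a)*h-[0,0,np.sin(a)]
Rt=toolR(ty,[np.sin(s),-np.cos(s),0]); P2=np.array([.536,-.015,.225])+.0188*ty
rv=(R0.inv()*Rt).as_rotvec(); n=14; qq=q1
for i in range(n):
    f=(i+1)/n; qn,e=ik(P1+(P2-P1)*f,R0*R.from_rotvec(rv*f),qq); print(qn.round(2),round(e,5),"max rate",(np.abs(qn-qq)/.1).max().round(2)); qq=qn
E
```

```text
dist 0.16 ang 0.0 per row mm/deg 32.0 0.0
0 0 0 0 -0.031 -0.008 0.005; 0 0 0 0 -0.031 -0.009 0.005; 0 0 0 0 -0.031 -0.008 0.005; 0 0 0 0 -0.031 -0.008 0.005; 0 0 0 0 -0.031 -0.008 0.005
end [0.4958 0.2865 0.2119]
[0.39 0.33 1.09 0.06 1.97 1.8 ] 1.601259988214521e-10
[0.37 0.26 1.17 0.04 1.89 1.76] 0.0 max rate 0.79
[0.34 0.19 1.25 0.02 1.81 1.72] 0.0 max rate 0.79
[0.3  0.12 1.32 0.01 1.73 1.68] 0.0 max rate 0.79
[0.27 0.05 1.4  0.01 1.65 1.64] 0.0 max rate 0.79
[ 0.23 -0.01  1.47  0.01  1.58  1.59] 0.0 max rate 0.79
[ 0.18 -0.08  1.54  0.02  1.5   1.54] 0.0 max rate 0.79
[ 0.13 -0.14  1.6   0.03  1.42  1.48] 0.0 max rate 0.79
[ 0.07 -0.2   1.67  0.06  1.34  1.41] 0.0 max rate 0.78
[ 0.01 -0.25  1.73  0.1   1.26  1.34] 0.0 max rate 0.78
[-0.07 -0.3   1.79  0.16  1.19  1.24] 0.0 max rate 0.91
[-0.15 -0.35  1.85  0.23  1.13  1.14] 0.0 max rate 1.07
[-0.23 -0.38  1.9   0.32  1.07  1.01] 0.0 max rate 1.24
[-0.32 -0.41  1.95  0.44  1.02  0.87] 0.0 max rate 1.41
[-0.42 -0.43  2.    0.56  0.99  0.72] 0.0 max rate 1.56
```

Emit:
arm_command(series="0 0 0 0 -0.015 -0.004 0.005; 0 0 0 0 -0.031 -0.008 0.005; 0 0 0 0 -0.031 -0.008 0.005; 0 0 0 0 -0.031 -0.008 0.005; 0 0 0 0 -0.031 -0.008 0.005; 0 0 0 0 -0.018 -0.005 0.005; 0 0 0 0 0 0 0.005")

```text
time: 5.45
tool_pos: [0.4952, 0.2861, 0.2242]
ee_rot: [-1.832, -0.001, -1.392]
wrist_force: [0.4, 0.5, -0.7]
width: 0.0119
```

```bash
python3 - <<'E'
from arm import *
st(); p=snap("wrist","w3")
s=np.radians(15); a=np.radians(45); h=np.array([np.cos(s),np.sin(s),0]); ty=np.cos(a)*h-[0,0,np.sin(a)]
Rt=toolR(ty,[np.sin(s),-np.cos(s),0]); P2=np.array([.536,-.015,.225])+.0188*ty
plan(P2,Rt,14,.005)
E
```

```text
t 5.45 tcp [0.4952 0.2861 0.2242] x [ 0.178 -0.984  0.001] y [-0.254 -0.047 -0.966] F [ 0.4  0.5 -0.7] w 0.0119 q [0.3915, 0.3312, 1.0688, 0.0592, 1.9972, 1.8007]
dist 0.3026 ang 60.3 per row mm/deg 21.6 4.3
0.075 -0.006 0.002 0.022 0.001 0 0.005; 0.075 -0.006 0.001 0.021 0.001 0 0.005; 0.075 -0.006 0.002 0.022 0 0 0.005; 0.074 -0.006 0.002 0.021 0.001 -0 0.005; 0.075 -0.006 0.001 0.022 0.001 -0.001 0.005; 0.075 -0.006 0.002 0.022 0 -0 0.005; 0.075 -0.006 0.002 0.021 0.001 -0.001 0.005; 0.075 -0.006 0.001 0.022 -0 -0.001 0.005; 0.075 -0.006 0.002 0.021 0 -0.001 0.005; 0.075 -0.005 0.002 0.022 0 -0.002 0.005; 0.075 -0.006 0.001 0.021 0 -0.001 0.005; 0.074 -0.006 0.002 0.022 -0 -0.002 0.005
0.075 -0.006 0.002 0.022 -0.001 -0.001 0.005; 0.075 -0.006 0.001 0.021 -0 -0.002 0.005
end [ 0.5489 -0.0114  0.2117]
```

View pics/w3.png

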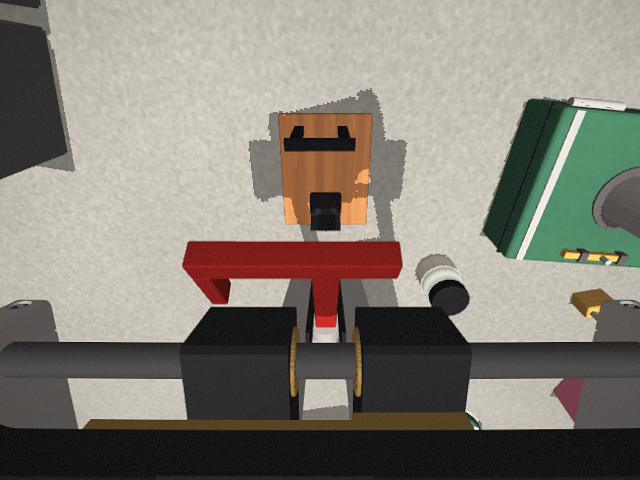

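Emit:
arm_command(series="0.04 -0.003 0.001 0.012 0.001 0 0.005; 0.075 -0.006 0.002 0.022 0.001 0 0.005; 0.075 -0.006 0.001 0.021 0.001 0 0.005; 0.075 -0.006 0.002 0.022 0 0 0.005; 0.074 -0.006 0.002 0.021 0.001 0 0.005; 0.075 -0.006 0.001 0.022 0.001 -0.001 0.005; 0.075 -0.006 0.002 0.022 0 0 0.005; 0.075 -0.006 0.002 0.021 0.001 -0.001 0.005; 0.075 -0.006 0.001 0.022 0 -0.001 0.005; 0.075 -0.006 0.002 0.021 0 -0.001 0.005; 0.075 -0.005 0.002 0.022 0 -0.002 0.005; 0.075 -0.006 0.001 0.021 0 -0.001 0.005")

```text
time: 6.7
tool_pos: [0.5312, 0.0346, 0.1885]
ee_rot: [-0.974, 0.005, -1.313]
wrist_force: [0.0, 1.6, -1.5]
width: 0.0121
```

```bash
python3 - <<'E'
from arm import *
st(); 
s=np.radians(15); a=np.radians(45); h=np.array([np.cos(s),np.sin(s),0]); ty=np.cos(a)*h-[0,0,np.sin(a)]
Rt=toolR(ty,[np.sin(s),-np.cos(s),0]); P2=np.array([.536,-.015,.225])+.0188*ty
plan(P2,Rt,5,.005)
E
```

```text
t 6.7 tcp [0.5312 0.0346 0.1885] x [ 0.255 -0.967 -0.005] y [ 0.542  0.147 -0.827] F [ 0.   1.6 -1.5] w 0.0121 q [-0.2165, -0.3754, 1.9283, 0.3018, 1.0671, 1.0226]
dist 0.0546 ang 10.8 per row mm/deg 10.9 2.17
0.038 -0.001 -0 0.01 -0.003 0.004 0.005; 0.038 -0.002 -0.001 0.01 -0.003 0.003 0.005; 0.037 -0.001 0 0.009 -0.003 0.004 0.005; 0.038 -0.001 -0 0.01 -0.003 0.004 0.005; 0.038 -0.002 -0 0.01 -0.003 0.004 0.005
end [ 0.5491 -0.0114  0.2119]
```

Emit:
arm_command(series="0.02 0 0 0.002 -0.01 0.012 0.005; 0.038 -0.001 0 0.01 -0.003 0.004 0.005; 0.038 -0.002 0 0.01 -0.003 0.003 0.005; 0.037 -0.001 0 0.01 -0.003 0.004 0.005; 0.038 -0.001 0 0.01 -0.003 0.004 0.005; 0.03 -0.002 0 0.008 0 0 0.005; 0 0 0 0 0 0 0.005")

```text
time: 7.4
tool_pos: [0.5482, -0.0116, 0.2161]
ee_rot: [-0.782, 0.011, -1.309]
wrist_force: [-1.2, 0.1, -2.3]
width: 0.0119
```

```bash
cat > tl.py <<'E'
from arm import *
s=np.radians(15); a=np.radians(45); h=np.array([np.cos(s),np.sin(s),0]); ty=np.cos(a)*h-[0,0,np.sin(a)]
Rt=toolR(ty,[np.sin(s),-np.cos(s),0])
E
python3 - <<'E'
from tl import *
st(); P2=np.array([.536,-.015,.225])+.0188*ty
plan(P2,Rt,2,.005)
snap("top","t4",(260,150,160,120),5); snap("side","s4",(260,140,200,150),4)
E
```

```text
t 7.4 tcp [ 0.5482 -0.0116  0.2161] x [ 0.259 -0.966 -0.011] y [ 0.683  0.191 -0.705] F [-1.2  0.1 -2.3] w 0.0119 q [-0.4282, -0.4294, 1.994, 0.5739, 1.0031, 0.7149]
dist 0.0045 ang 0.7 per row mm/deg 2.2 0.33
-0.002 -0.004 -0.004 0 0.002 -0.001 0.005; -0.001 -0.003 -0.004 0 0.002 -0.002 0.005
end [ 0.5489 -0.0114  0.2112]
```

View pics/t4.png

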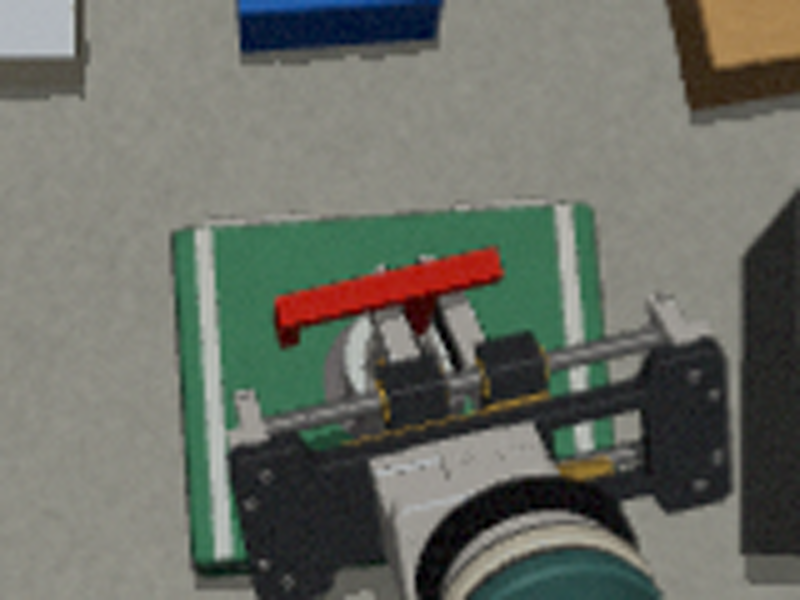

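View pics/s4.png

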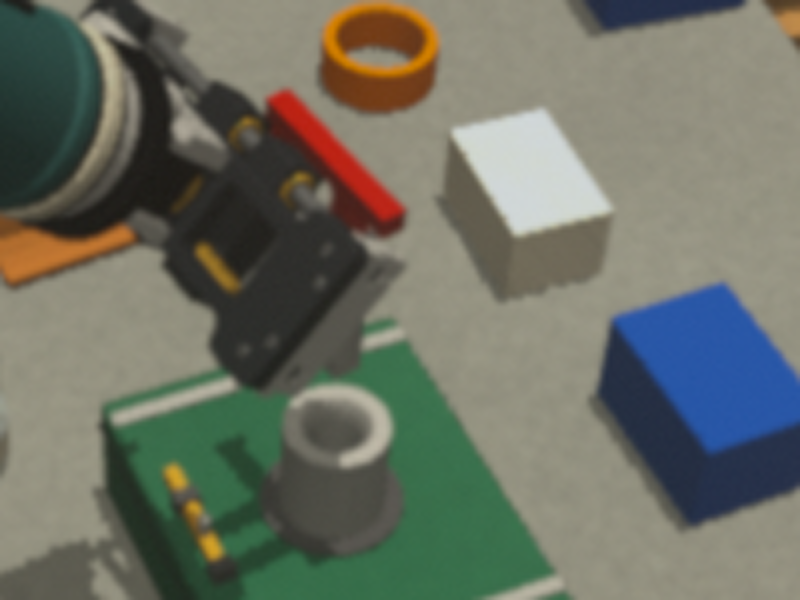

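```bash
cat > ov.py <<'E'
from fit import *
def overlay(n,f,T,Rm,crop,out,s=5,extra=[]):
    p=robot.camera_params(n); im=cv2.imread(f"pics/{f}_full.png"); x,y,W,H=crop
    im=cv2.resize(im[y:y+H,x:x+W],None,fx=s,fy=s,interpolation=cv2.INTER_CUBIC)
    tr=lambda q:np.round(((q-[x,y])+.5)*s-.5).astype(int)
    for b in BOX:
        v=tr(proj(p,verts(b)@Rm.T+T))
        for i in range(8):
            for j in (1,2,4):
                if not i&j: cv2.line(im,tuple(map(int,v[i])),tuple(map(int,v[i|j])),(255,255,0),1)
    for e in extra:
        v=tr(proj(p,e)); cv2.polylines(im,[v.astype(np.int32)],False,(0,255,255),1)
    cv2.imwrite(f"pics/{out}.png",im)
def circ(c,r,n=60):
    t=np.linspace(0,2*np.pi,n); return np.stack([c[0]+r*np.cos(t),c[1]+r*np.sin(t),c[2]+0*t],1)
E
python3 - <<'E'
from ov import *
from g import T as T0,Rm as Rk
# measured grasp pose at closing
l=np.loadtxt("log.txt")[-4]  # check below
L=np.loadtxt("log.txt"); i=[k for k in range(len(L)) if abs(L[k,8]-.0516)<2e-4][-1]
Pg,Rg=L[i,6:9],R.from_euler('xyz',L[i,9:])
t=Rg.inv().apply(T0-Pg); M=Rg.inv().as_matrix()@Rk
# centre in jaws: key axis at tool x=0
print("key in tool",t.round(4)); tc=t.copy()
np.savez("hand.npz",t=tc,M=M)
P,Rn,_=pose(); T=P+Rn.apply(tc); Rm=Rn.as_matrix()@M
print("bit",T.round(4),"zk",Rm[:,2].round(3),"xk",Rm[:,0].round(3))
C=[.536,-.015,.12]
ex=[circ(C,.025),circ(C,.017),circ(T,.007)]
overlay("top","t4",T,Rm,(260,150,160,120),"t4o",5,ex); overlay("side","s4",T,Rm,(260,140,200,150),"s4o",4,ex)
E
```

```text
key in tool [ 0.0003  0.0311 -0.0506]
bit [ 0.5356 -0.0142  0.1594] zk [-0.001 -0.011  1.   ] xk [-0.261  0.965  0.01 ]
```

View pics/t4o.png

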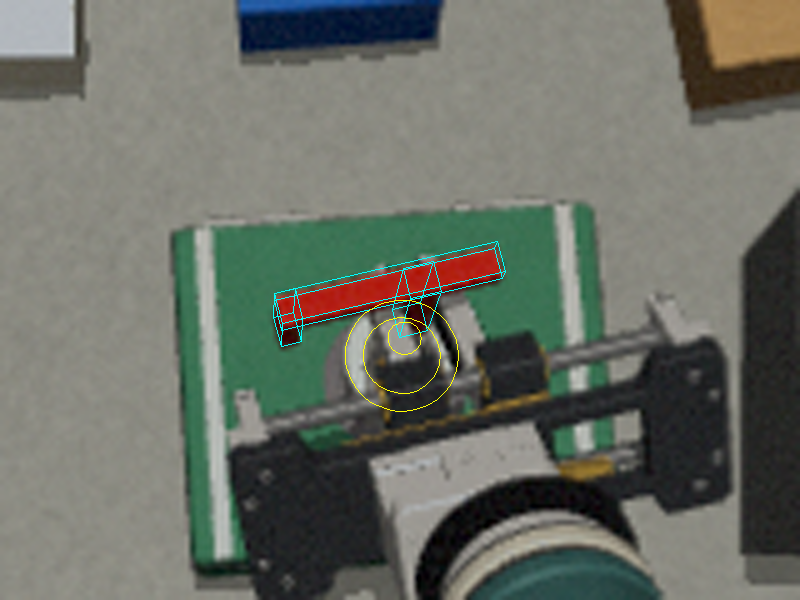

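View pics/s4o.png

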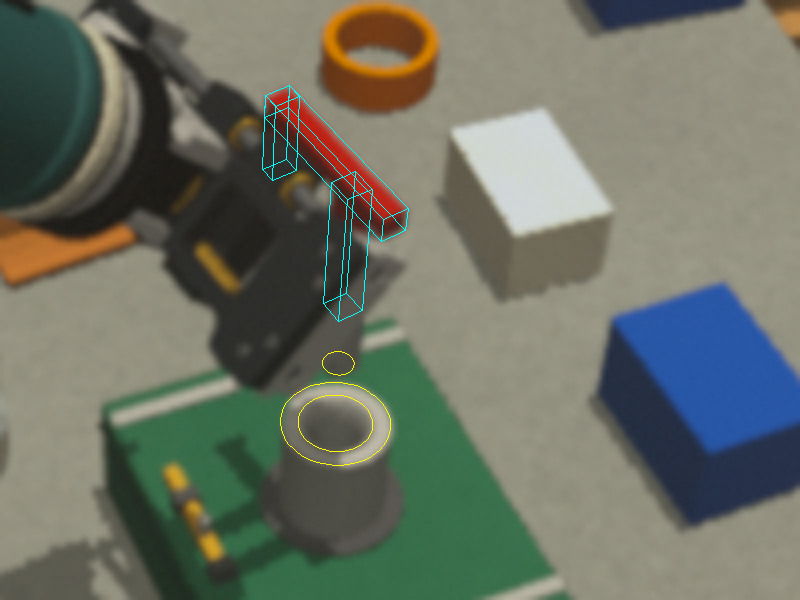

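```bash
cat > kt.py <<'E'
from ov import *
H=np.load("hand.npz")
def keypose():
    P,Rn,o=pose(); return P+Rn.apply(H['t']),Rn.as_matrix()@H['M'],o
def toolfor(Tk,th):
    c,s=np.cos(th),np.sin(th); Rk=np.array([[c,-s,0],[s,c,0],[0,0,1.]])
    Rt=R.from_matrix(Rk@H['M'].T); return np.array(Tk)-Rt.apply(H['t']),Rt
LK=np.array([.536,-.015])
E
python3 - <<'E'
from kt import *
plan(*toolfor([*LK,.122],np.radians(105)),4,.005)
E
```

```text
dist 0.0375 ang 0.6 per row mm/deg 9.4 0.15
-0.001 -0.001 -0.002 0 0.007 -0.007 0.005; -0.001 -0.002 -0.002 0 0.006 -0.006 0.005; -0.001 -0.001 -0.002 0 0.007 -0.007 0.005; -0.001 -0.002 -0.002 0.001 0.007 -0.006 0.005
end [ 0.5497 -0.0115  0.1798]
```

Emit:
arm_command(series="-0.001 -0.002 -0.003 0 0.007 -0.007 0.005; -0.001 -0.002 -0.003 0 0.007 -0.007 0.005; -0.001 -0.002 -0.002 0 0.007 -0.007 0.005; -0.001 -0.002 -0.002 0.001 0.007 -0.007 0.005; 0 0 0 0 0 0 0.005")

```text
time: 8.0
tool_pos: [0.5488, -0.0087, 0.1736]
ee_rot: [-0.788, -0.002, -1.304]
wrist_force: [0.1, 0.8, -1.9]
width: 0.0117
```

```bash
python3 - <<'E'
from kt import *
T,Rm,o=keypose(); print(T.round(4),Rm[:,2].round(4),Rm[:,0].round(3),o['wrist_force'],o['time'])
snap("side","s5",(260,140,200,150),4)
snap("top","t5",(260,150,160,120),5)
C=[*LK,.12]
overlay("side","s5",T,Rm,(260,140,200,150),"s5o",4,[circ(C,.017),circ(T,.007),circ(C,.025)])
overlay("top","t5",T,Rm,(300,180,80,80),"t5o",7,[circ(C,.017),circ(T,.007),circ(C,.025)])
plan(*toolfor([*LK,.100],np.radians(105)),4,.005)
E
```

```text
[ 0.5354 -0.0127  0.1159] [0.003  0.0033 1.    ] [-0.264  0.965 -0.002] [ 0.11215579  0.7575666  -1.8555005 ] 8.0
dist 0.0181 ang 0.4 per row mm/deg 4.5 0.09
0 0.002 -0 0 0.003 -0.003 0.005; 0.001 0.001 -0 0.001 0.003 -0.004 0.005; -0 0.002 -0.001 0 0.003 -0.003 0.005; 0 0.001 0 0.001 0.003 -0.003 0.005
end [ 0.5495 -0.0112  0.1581]
```

View pics/s5o.png

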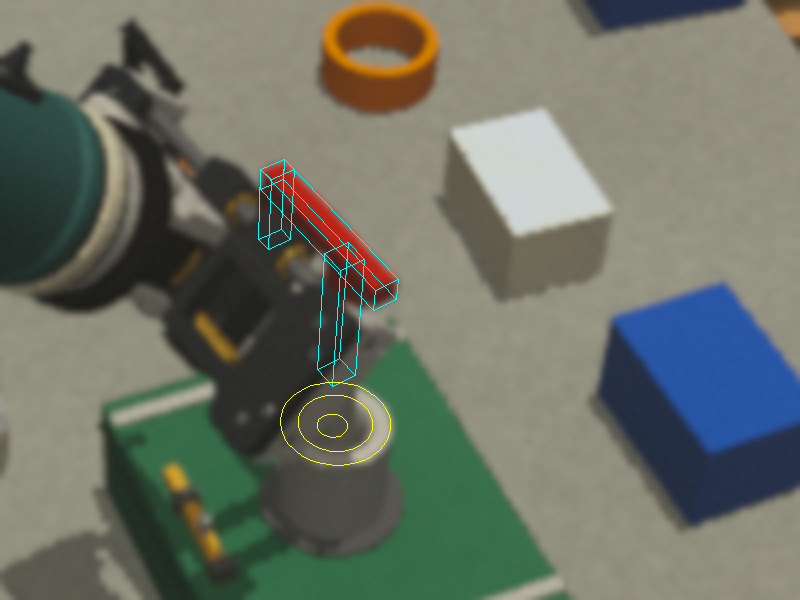

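View pics/t5o.png

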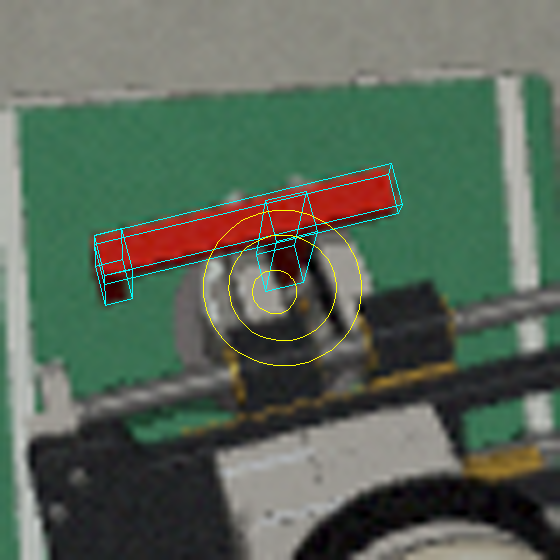

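Emit:
arm_command(series="0 0.002 0 0.002 0.001 -0.001 0.005; 0 0.002 0 0.001 0.003 -0.003 0.005; 0 0.001 0 0 0.003 -0.003 0.005; 0 0.001 0 0 0.003 -0.003 0.005")

```text
time: 8.5
tool_pos: [0.5536, -0.0127, 0.1679]
ee_rot: [-0.775, -0.002, -1.31]
wrist_force: [-5.0, 1.9, 11.3]
width: 0.0119
```

```bash
python3 - <<'E'
from kt import *
T,Rm,o=keypose(); print(T.round(4),Rm[:,2].round(4),Rm[:,0].round(3),o['wrist_force'].round(1),o['time'])
plan(*toolfor([*LK,.09],np.radians(105)),3,.005)
E
```

```text
[ 0.5409 -0.0165  0.11  ] [-9.9e-03 -6.0e-04  1.0e+00] [-0.258  0.966 -0.002] [-5.   1.9 11.3] 8.5
dist 0.0206 ang 0.6 per row mm/deg 6.9 0.19
-0.003 0 0.001 -0.001 0.004 -0.006 0.005; -0.003 0.001 0 -0.001 0.004 -0.005 0.005; -0.004 -0 0.001 -0.001 0.003 -0.006 0.005
end [ 0.5489 -0.0109  0.1481]
```

```bash
python3 - <<'E'
from kt import *
plan(*toolfor([*LK,.114],np.radians(105)),1,.005)
E
```

```text
dist 0.006 ang 0.6 per row mm/deg 6.0 0.57
-0.01 0.001 0.002 -0.003 -0.005 0 0.005
end [ 0.5493 -0.0107  0.1714]
```

Emit:
arm_command(series="-0.01 0.001 0.002 -0.002 -0.005 0 0.005; 0 0 0 0 0 0 0.005")

```text
time: 8.7
tool_pos: [0.5498, -0.012, 0.1725]
ee_rot: [-0.784, -0.001, -1.31]
wrist_force: [0.1, 0.7, -1.4]
width: 0.0113
```

```bash
python3 - <<'E'
from kt import *
T,Rm,o=keypose(); print(T.round(4),Rm[:,2].round(4),Rm[:,0].round(3),o['wrist_force'].round(1),o['time'])
plan(*toolfor([*LK,.108],np.radians(105)),1,.005)
E
```

```text
[ 0.5367 -0.0159  0.1147] [-9.e-04  5.e-04  1.e+00] [-0.258  0.966 -0.001] [ 0.1  0.7 -1.4] 8.7
dist 0.0068 ang 0.1 per row mm/deg 6.8 0.07
-0.001 0 0.001 -0.001 0.004 -0.005 0.005
end [ 0.5489 -0.0112  0.1661]
```

Emit:
arm_command(series="0 0 0 -0.001 0.002 -0.003 0.005; 0 0 0 0 0.002 -0.003 0.005; 0 0 0 0 0 0 0.005")

```text
time: 9.0
tool_pos: [0.5491, -0.0122, 0.166]
ee_rot: [-0.781, -0.003, -1.311]
wrist_force: [2.4, 0.4, -3.7]
width: 0.0118
```

```bash
python3 - <<'E'
from kt import *
T,Rm,o=keypose(); print(T.round(4),Rm[:,2].round(4),Rm[:,0].round(3),o['wrist_force'].round(1),o['wrist_torque'].round(2),o['time'])
E
```

```text
[ 0.5361 -0.0161  0.1082] [-0.0042  0.0018  1.    ] [-0.257  0.966 -0.003] [ 2.4  0.4 -3.7] [-0.21  0.27 -0.07] 9.0
```

Emit:
arm_command(series="0 0 0 0 0.003 -0.003 0.005; 0 0 0 0 0.003 -0.003 0.005; 0 0 0 0 0.003 -0.003 0.005; 0 0 0 0 0 0 0.005")

```text
time: 9.4
tool_pos: [0.5498, -0.0121, 0.1526]
ee_rot: [-0.779, -0.002, -1.312]
wrist_force: [4.3, 0.8, -2.8]
width: 0.0114
```

```bash
python3 - <<'E'
from kt import *
T,Rm,o=keypose(); print(T.round(4),Rm[:,2].round(4),Rm[:,0].round(3),o['wrist_force'].round(1),o['wrist_torque'].round(2),o['time'])
E
```

```text
[ 0.5369 -0.016   0.0948] [-5.8e-03  7.0e-04  1.0e+00] [-0.256  0.967 -0.002] [ 4.3  0.8 -2.8] [-0.1   0.02 -0.1 ] 9.4
```

Emit:
arm_command(series="0 0 0 0 0.003 -0.003 0.005; 0 0 0 0 0.003 -0.003 0.005; 0 0 0 0 0 0 0.005")

```text
time: 9.7
tool_pos: [0.5499, -0.0121, 0.1431]
ee_rot: [-0.779, -0.002, -1.312]
wrist_force: [3.9, 1.5, -1.9]
width: 0.0117
```

```bash
python3 - <<'E'
from kt import *
T,Rm,o=keypose(); print(T.round(4),Rm[:,2].round(4),Rm[:,0].round(3),o['wrist_force'].round(1),o['wrist_torque'].round(2),o['time'])
E
```

```text
[ 0.537  -0.0159  0.0852] [-5.5e-03  5.0e-04  1.0e+00] [-0.256  0.967 -0.002] [ 3.9  1.5 -1.9] [-0.1  -0.06 -0.05] 9.7
```

Emit:
arm_command(series="0 0 0 0 0 0 0.032; 0 0 0 0 0 0 0.032; 0 0 0 0 0 0 0.032")

```text
time: 10.0
tool_pos: [0.5487, -0.0118, 0.1416]
ee_rot: [-0.783, -0.001, -1.311]
wrist_force: [0.7, 0.0, -0.2]
width: 0.0308
```

```bash
python3 - <<'E'
from kt import *
st(); snap("side","s6",(260,140,200,150),4)
E
```

```text
t 10.0 tcp [ 0.5487 -0.0118  0.1416] x [ 0.257 -0.966  0.001] y [ 0.685  0.181 -0.705] F [ 0.7  0.  -0.2] w 0.0308 q [-0.419, -0.3738, 2.1102, 0.6339, 0.8489, 0.6005]
```

View pics/s6.png

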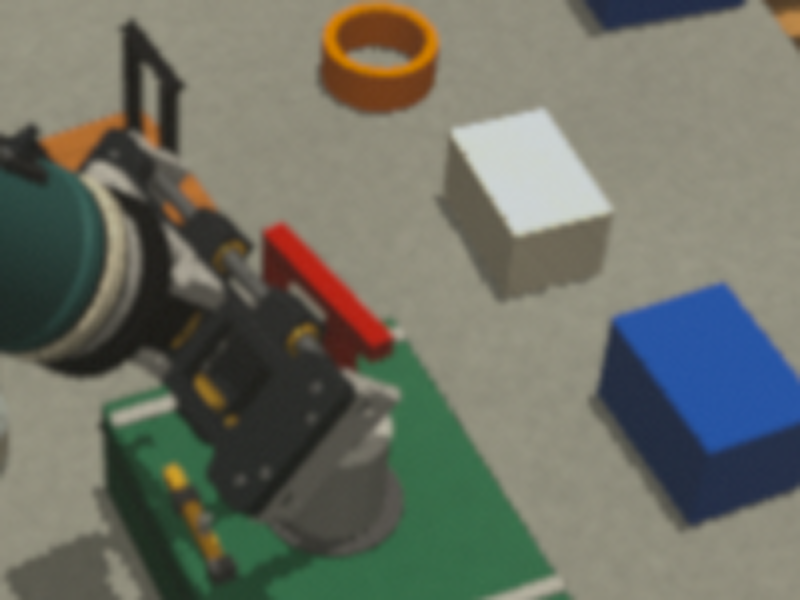

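Emit:
arm_command(series="0 0 0 0 -0.015 0 0.032; 0 0 0 0 -0.03 0 0.032; 0 0 0 0 -0.04 0 0.032; 0 0 0 0 -0.04 0.01 0.06; 0 0 0 0 -0.02 0.01 0.06")

```text
time: 10.55
tool_pos: [0.458, -0.0328, 0.2558]
ee_rot: [-0.794, 0.005, -1.307]
wrist_force: [1.2, -0.4, -0.1]
width: 0.0447
```

```bash
python3 - <<'E'
from arm import *
st()
P0,R0,o=pose(); q=o['joint_positions']
y=np.radians(15); Rt=toolR([0,0,-1],[np.cos(y),np.sin(y),0]); P2=np.array([.537,-.016,.29])
n=13; rv=(R0.inv()*Rt).as_rotvec()
for i in range(n):
    f=(i+1)/n; qn,e=ik(P0+(P2-P0)*f,R0*R.from_rotvec(rv*f),q); print(qn.round(2),round(e,5),(np.abs(qn-q)/.1).max().round(2),(P0+(P2-P0)*f).round(3)); q=qn
plan(P2,Rt,n,.06)
snap("side","s7",(260,140,200,150),4)
E
```

```text
t 10.55 tcp [ 0.458  -0.0328  0.2558] x [ 0.261 -0.965 -0.005] y [ 0.676  0.186 -0.713] F [ 1.2 -0.4 -0.1] w 0.0447 q [-0.6543, -0.6583, 2.0342, 0.6213, 1.2904, 0.6262]
[-0.63 -0.59  1.97  0.6   1.34  0.53] 0.0 0.97 [ 0.464 -0.032  0.258]
[-0.6  -0.52  1.91  0.57  1.38  0.44] 0.0 0.88 [ 0.47  -0.03   0.261]
[-0.57 -0.46  1.84  0.53  1.42  0.36] 0.0 0.81 [ 0.476 -0.029  0.264]
[-0.53 -0.39  1.78  0.49  1.47  0.28] 0.0 0.76 [ 0.482 -0.028  0.266]
[-0.49 -0.34  1.71  0.45  1.51  0.21] 0.0 0.73 [ 0.488 -0.026  0.269]
[-0.45 -0.28  1.64  0.4   1.56  0.14] 0.0 0.71 [ 0.494 -0.025  0.272]
[-0.41 -0.22  1.58  0.35  1.6   0.07] 0.0 0.71 [ 0.501 -0.024  0.274]
[-0.36 -0.17  1.51  0.29  1.65 -0.  ] 0.0 0.72 [ 0.507 -0.022  0.277]
[-0.32 -0.12  1.45  0.24  1.69 -0.08] 0.0 0.73 [ 0.513 -0.021  0.279]
[-0.27 -0.07  1.39  0.18  1.74 -0.15] 0.0 0.76 [ 0.519 -0.02   0.282]
[-0.22 -0.03  1.34  0.12  1.78 -0.23] 0.0 0.79 [ 0.525 -0.019  0.285]
[-0.18  0.02  1.28  0.06  1.81 -0.31] 0.0 0.82 [ 0.531 -0.017  0.287]
[-0.14  0.06  1.24  0.    1.85 -0.4 ] 0.0 0.86 [ 0.537 -0.016  0.29 ]
dist 0.0877 ang 98.2 per row mm/deg 6.7 7.56
-0.047 -0.114 0.046 0 0.002 0.006 0.06; -0.047 -0.114 0.047 0.002 0.003 0.007 0.06; -0.047 -0.114 0.046 0.001 0.001 0.006 0.06; -0.047 -0.115 0.047 0.003 0.002 0.006 0.06; -0.047 -0.114 0.046 0.004 0.001 0.005 0.06; -0.047 -0.114 0.046 0.004 0 0.006 0.06; -0.047 -0.114 0.047 0.004 0 0.005 0.06; -0.047 -0.114 0.046 0.006 -0 0.004 0.06; -0.048 -0.114 0.047 0.005 -0.001 0.004 0.06; -0.047 -0.114 0.046 0.006 -0.001 0.002 0.06; -0.047 -0.115 0.046 0.006 -0.002 0.003 0.06; -0.047 -0.114 0.047 0.007 -0.002 0.001 0.06
-0.047 -0.114 0.046 0.006 -0.002 0 0.06
end [ 0.5371 -0.0164  0.29  ]
```

View pics/s7.png

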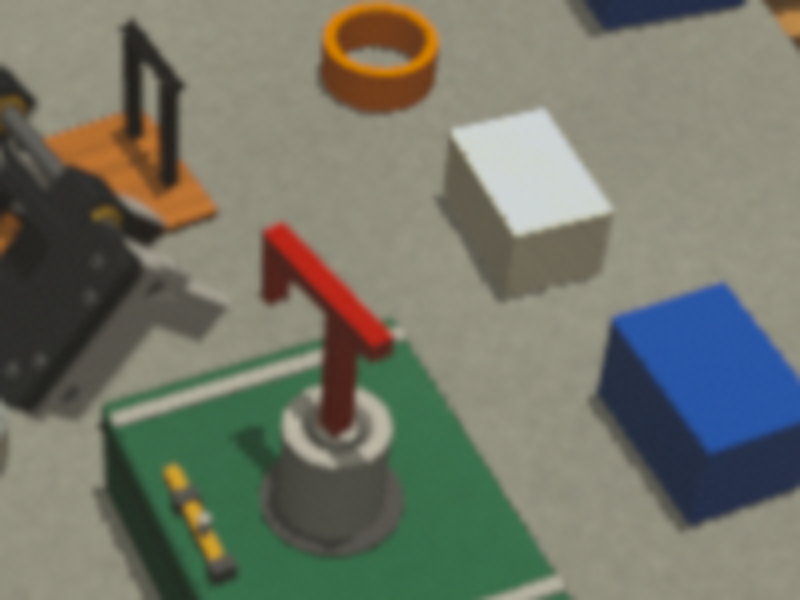

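Emit:
arm_command(series="-0.047 -0.114 0.046 0 0 0.01 0.06; -0.047 -0.114 0.047 0.002 0.001 0.01 0.06; -0.047 -0.114 0.046 0.001 0.001 0.006 0.06; -0.047 -0.115 0.047 0.003 0.002 0.006 0.06; -0.047 -0.114 0.046 0.004 0.001 0.005 0.06; -0.047 -0.114 0.046 0.004 0 0.006 0.06; -0.047 -0.114 0.047 0.004 0 0.005 0.06; -0.047 -0.114 0.046 0.006 0 0.004 0.06; -0.048 -0.114 0.047 0.005 -0.001 0.004 0.06; -0.047 -0.114 0.046 0.006 -0.001 0.002 0.06; -0.047 -0.115 0.046 0.006 -0.002 0.003 0.06; -0.047 -0.114 0.047 0.007 -0.002 0.001 0.06")

```text
time: 11.8
tool_pos: [0.5373, -0.0146, 0.2885]
ee_rot: [-1.549, -0.019, 0.201]
wrist_force: [0.1, -0.8, -0.1]
width: 0.06
```

```bash
python3 - <<'E'
from arm import *
st()
y=np.radians(15); Rt=toolR([0,0,-1],[np.cos(y),np.sin(y),0])
plan([.537,-.016,.26],Rt,4,.06)
E
```

```text
t 11.8 tcp [ 0.5373 -0.0146  0.2885] x [0.98  0.2   0.019] y [ 0.014  0.025 -1.   ] F [ 0.1 -0.8 -0.1] w 0.06 q [-0.1503, 0.0479, 1.2496, 0.0278, 1.834, -0.3441]
dist 0.0286 ang 3.8 per row mm/deg 7.1 0.96
-0.005 -0.015 0.005 -0 0.007 -0 0.06; -0.006 -0.015 0.005 -0.001 0.007 -0.001 0.06; -0.005 -0.015 0.004 0 0.007 -0 0.06; -0.005 -0.016 0.005 0 0.007 -0.001 0.06
end [ 0.537  -0.0163  0.2605]
```

Emit:
arm_command(series="-0.005 -0.015 0.005 0 0.007 0 0.06; -0.006 -0.016 0.005 -0.001 0.007 -0.001 0.06; -0.006 -0.016 0.005 0 0.007 0 0.06; -0.005 -0.016 0.005 0 0.007 -0.001 0.06; 0 0 0 0 0 0 0.06")

```text
time: 12.3
tool_pos: [0.5366, -0.0149, 0.2528]
ee_rot: [-1.569, 0.008, 0.269]
wrist_force: [-0.5, -0.4, 0.1]
width: 0.06
```

```bash
python3 - <<'E'
from kt import *
st()
p=snap("wrist","w8"); snap("top","t8")
for q in ([.537,-.016,.199],): print(proj(p,q))
E
```

```text
t 12.3 tcp [ 0.5366 -0.0149  0.2528] x [ 0.964  0.266 -0.008] y [-0.008 -0.001 -1.   ] F [-0.5 -0.4  0.1] w 0.06 q [-0.1322, 0.0598, 1.3069, -0.0018, 1.7828, -0.4014]
[[326.5796245  256.11339695]]
```

View pics/w8.png

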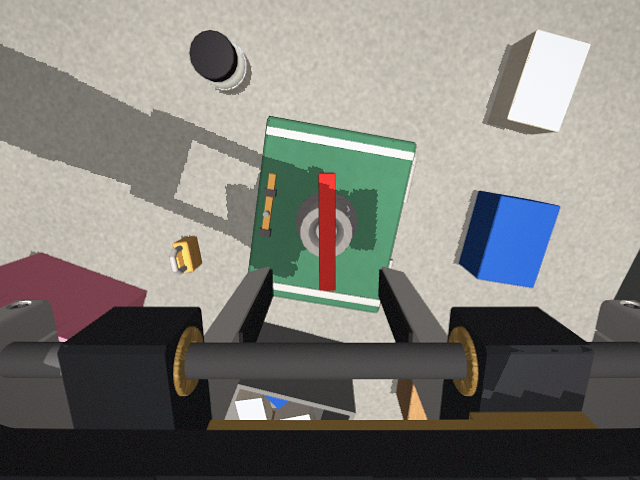

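Emit:
arm_command(series="0 0 0 0 0.015 0.001 0.06; 0 0 0 0 0.02 0 0.06; 0 0 0 0 0.015 0 0.06; 0 0 0 0 0.008 0 0.06; 0 0 0 0 0 0 0.06")

```text
time: 12.9
tool_pos: [0.5378, -0.0159, 0.1993]
ee_rot: [-1.573, -0.004, 0.264]
wrist_force: [0.2, 0.5, 0.3]
width: 0.0598
```

```bash
python3 - <<'E'
from kt import *
st()
y=np.radians(15.); plan([.537,-.016,.176],toolR([0,0,-1],[np.cos(y),np.sin(y),0]),2,.06)
E
```

```text
t 12.9 tcp [ 0.5378 -0.0159  0.1993] x [0.965 0.261 0.004] y [ 0.004 -0.002 -1.   ] F [0.2 0.5 0.3] w 0.0598 q [-0.1343, 0.0584, 1.4136, -0.0011, 1.6652, -0.3984]
dist 0.0233 ang 0.3 per row mm/deg 11.7 0.14
0.001 0.001 0.002 -0 0.012 0 0.06; 0.002 0.001 0.002 -0.001 0.011 0 0.06
end [ 0.5369 -0.0162  0.1763]
```

Emit:
arm_command(series="0.001 0.001 0.002 0 0.012 0 0.06; 0.002 0.001 0.002 -0.001 0.011 0 0.06; 0 0 0 0 0 0 0.06")

```text
time: 13.2
tool_pos: [0.5378, -0.0167, 0.1768]
ee_rot: [-1.572, -0.003, 0.261]
wrist_force: [0.6, 0.7, 0.1]
width: 0.0602
```

```bash
python3 - <<'E'
from kt import *
st()
y=np.radians(15.); plan([.537,-.016,.175],toolR([0,0,-1],[np.cos(y),np.sin(y),0]),1,.06)
E
```

```text
t 13.2 tcp [ 0.5378 -0.0167  0.1768] x [0.966 0.258 0.003] y [ 0.003 -0.    -1.   ] F [0.6 0.7 0.1] w 0.0602 q [-0.1366, 0.0655, 1.4506, 0.0003, 1.6223, -0.3976]
dist 0.0021 ang 0.2 per row mm/deg 2.1 0.19
0.001 -0.001 0.003 -0.001 0.002 0.001 0.06
end [ 0.5366 -0.016   0.1748]
```

Emit:
arm_command(series="0 0 0 0 0.002 0.001 0.03; 0 0 0 0 0 0 0.004; 0 0 0 0 0 0 0.004; 0 0 0 0 0 0 0.004; 0 0 0 0 0 0 0.004")

```text
time: 13.7
tool_pos: [0.5382, -0.0156, 0.1757]
ee_rot: [-1.572, -0.005, 0.261]
wrist_force: [-0.5, -0.2, -0.4]
width: 0.0234
```

```bash
python3 - <<'E'
from kt import *
st(); snap("side","s9",(260,140,200,150),4); print(pose()[2]['wrist_torque'])
E
```

```text
t 13.7 tcp [ 0.5382 -0.0156  0.1757] x [0.966 0.258 0.005] y [ 0.005 -0.    -1.   ] F [-0.5 -0.2 -0.4] w 0.0234 q [-0.1346, 0.0652, 1.453, 0.0005, 1.6182, -0.3957]
[-0.10845148  0.05949537 -0.01606112]
```

View pics/s9.png

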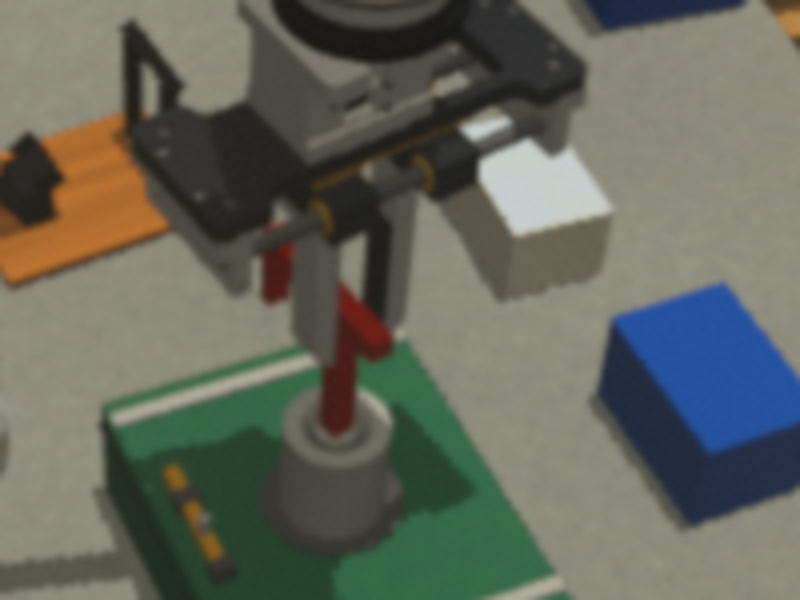

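Still closing (23 mm). Continue.

Emit:
arm_command(series="0 0 0 0 0 0 0.004; 0 0 0 0 0 0 0.004; 0 0 0 0 0 0 0.004")

```text
time: 14.05
tool_pos: [0.5373, -0.0161, 0.1758]
ee_rot: [-1.573, -0.003, 0.261]
wrist_force: [-0.0, 0.5, -0.2]
width: 0.0117
```

```bash
python3 - <<'E'
from kt import *
st(); print(pose()[2]['wrist_torque'].round(2))
E
```

```text
t 14.05 tcp [ 0.5373 -0.0161  0.1758] x [0.966 0.258 0.003] y [ 0.003 -0.001 -1.   ] F [-0.   0.5 -0.2] w 0.0117 q [-0.1348, 0.0648, 1.4532, -0.001, 1.6204, -0.3957]
[-0.14  0.21  0.03]
```

Emit:
arm_command(series="0 0 0 0 0.001 0 0.004; 0 0 0 0 0.001 0 0.004; 0 0 0 0 0.001 0 0.004")

```text
time: 14.35
tool_pos: [0.5376, -0.0161, 0.1756]
ee_rot: [-1.574, -0.005, 0.261]
wrist_force: [-3.2, -0.8, 5.8]
width: 0.0122
```

```bash
python3 - <<'E'
from kt import *
st(); print(pose()[2]['wrist_torque'].round(2))
E
```

```text
t 14.35 tcp [ 0.5376 -0.0161  0.1756] x [0.966 0.258 0.005] y [ 0.005 -0.002 -1.   ] F [-3.2 -0.8  5.8] w 0.0122 q [-0.1349, 0.0635, 1.455, -0.0009, 1.6174, -0.3957]
[-0.13  0.7  -0.03]
```

Emit:
arm_command(series="0 -0.05 0 0 0.001 0 0.004; 0 -0.05 0 0 0.001 0 0.004; 0 -0.05 0 0 0.001 0 0.004; 0 -0.05 0 0 0.001 0 0.004; 0 -0.05 0 0 0.001 0 0.004; 0 -0.05 0 0 0.001 0 0.004")

```text
time: 14.95
tool_pos: [0.537, -0.0161, 0.1749]
ee_rot: [-1.577, -0.006, 0.572]
wrist_force: [-1.8, 0.1, 4.0]
width: 0.012
```

```bash
python3 - <<'E'
from kt import *
st(); print(pose()[2]['wrist_torque'].round(2))
E
```

```text
t 14.95 tcp [ 0.537  -0.0161  0.1749] x [0.841 0.542 0.006] y [ 0.008 -0.002 -1.   ] F [-1.8  0.1  4. ] w 0.012 q [-0.1346, 0.0604, 1.4598, -0.0013, 1.613, -0.7071]
[-0.17  0.59 -0.03]
```

Emit:
arm_command(series="0 -0.04 0 0 0.001 0 0.004; 0 -0.04 0 0 0.001 0 0.004; 0 -0.04 0 0 0.001 0 0.004; 0 -0.04 0 0 0.001 0 0.004; 0 -0.04 0 0 0.001 0 0.004; 0 -0.04 0 0 0.001 0 0.004")

```text
time: 15.55
tool_pos: [0.5369, -0.0156, 0.165]
ee_rot: [-1.576, -0.004, 0.823]
wrist_force: [0.1, 0.6, -0.2]
width: 0.0116
```

```bash
python3 - <<'E'
from kt import *
st(); print(pose()[2]['wrist_torque'].round(2))
E
```

```text
t 15.55 tcp [ 0.5369 -0.0156  0.165 ] x [0.68  0.733 0.004] y [ 0.006 -0.001 -1.   ] F [ 0.1  0.6 -0.2] w 0.0116 q [-0.1344, 0.0649, 1.4746, -0.0003, 1.5955, -0.9577]
[-0.12  0.03 -0.04]
```

Emit:
arm_command(series="0 0 0 0 0.002 0 0.004; 0 0 0 0 0.002 0 0.004; 0 0 0 0 0.001 0 0.004; 0 0 0 0 0.001 0 0.004")

```text
time: 15.95
tool_pos: [0.5373, -0.016, 0.164]
ee_rot: [-1.58, -0.005, 0.821]
wrist_force: [-3.6, -0.6, 5.0]
width: 0.0121
```

```bash
python3 - <<'E'
from kt import *
st(); print(pose()[2]['wrist_torque'].round(2)); snap("side","s10",(260,140,200,150),4)
E
```

```text
t 15.95 tcp [ 0.5373 -0.016   0.164 ] x [0.681 0.732 0.005] y [ 0.01  -0.003 -1.   ] F [-3.6 -0.6  5. ] w 0.0121 q [-0.1345, 0.0633, 1.4783, -0.0011, 1.5894, -0.9556]
[-0.03  0.76  0.09]
```

View pics/s10.png

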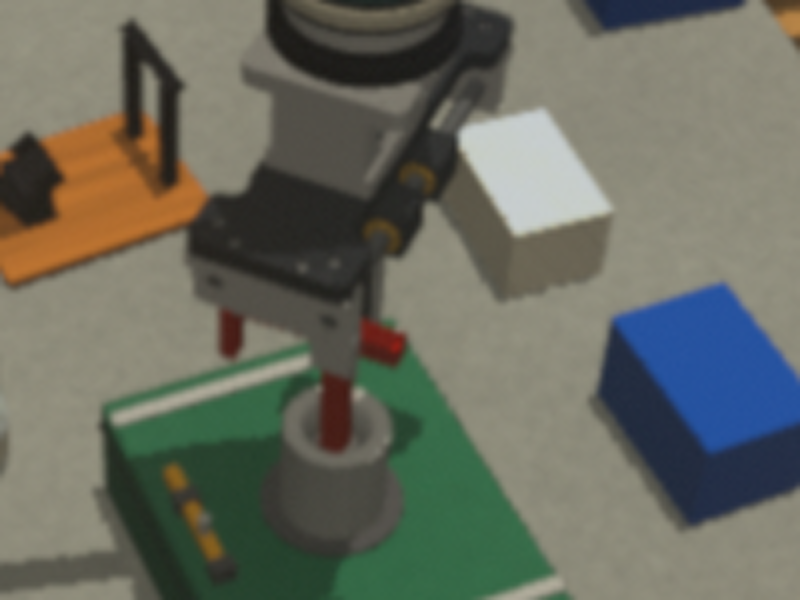

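Emit:
arm_command(series="0 0.1 0 0 0.0005 0 0.004; 0 0.1 0 0 0.0005 0 0.004; 0 0.1 0 0 0.0005 0 0.004; 0 0.1 0 0 0.0005 0 0.004; 0 0.1 0 0 0.0005 0 0.004; 0 0.1 0 0 0.0005 0 0.004")

```text
time: 16.6
tool_pos: [0.5362, -0.0167, 0.1641]
ee_rot: [-1.577, -0.009, 0.196]
wrist_force: [-2.1, -0.5, 3.8]
width: 0.012
```

```bash
python3 - <<'E'
from kt import *
st(); print(pose()[2]['wrist_torque'].round(2))
E
```

```text
t 16.6 tcp [ 0.5362 -0.0167  0.1641] x [0.981 0.194 0.009] y [ 0.01  -0.005 -1.   ] F [-2.1 -0.5  3.8] w 0.012 q [-0.1348, 0.061, 1.4807, -0.0031, 1.5893, -0.3304]
[-0.04  0.72  0.24]
```

Emit:
arm_command(series="0 0.1 0 0 0.0005 0 0.004; 0 0.1 0 0 0.0005 0 0.004; 0 0.1 0 0 0.0005 0 0.004; 0 0.1 0 0 0.0005 0 0.004; 0 0.1 0 0 0.0005 0 0.004; 0 0.1 0 0 0.0005 0 0.004; 0 0.1 0 0 0.0005 0 0.004; 0 0.1 0 0 0.0005 0 0.004; 0 0.1 0 0 0.0005 0 0.004")

```text
time: 17.5
tool_pos: [0.5353, -0.0162, 0.164]
ee_rot: [-1.566, -0.011, -0.742]
wrist_force: [-3.2, 0.2, 5.2]
width: 0.0117
```

```bash
python3 - <<'E'
from kt import *
st(); print(pose()[2]['wrist_torque'].round(2), pose()[2]['ee_rot'].round(3))
E
```

```text
t 17.5 tcp [ 0.5353 -0.0162  0.164 ] x [ 0.737 -0.676  0.011] y [ 0.011 -0.005 -1.   ] F [-3.2  0.2  5.2] w 0.0117 q [-0.1343, 0.0579, 1.484, -0.003, 1.5878, 0.6081]
[-0.07  0.75  0.21] [-1.566 -0.011 -0.742]
```

Emit:
arm_command(series="0 0.07 0 0 0.0005 0 0.004; 0 0.07 0 0 0.0005 0 0.004; 0 0.07 0 0 0.0005 0 0.004")

```text
time: 17.8
tool_pos: [0.5351, -0.0161, 0.164]
ee_rot: [-1.563, -0.011, -0.962]
wrist_force: [-2.8, 0.3, 4.2]
width: 0.0117
```

```bash
python3 - <<'E'
from kt import *
st(); print(pose()[2]['wrist_torque'].round(2), pose()[2]['ee_rot'].round(3))
E
```

```text
t 17.8 tcp [ 0.5351 -0.0161  0.164 ] x [ 0.572 -0.82   0.011] y [ 0.012 -0.005 -1.   ] F [-2.8  0.3  4.2] w 0.0117 q [-0.134, 0.0569, 1.4851, -0.003, 1.5869, 0.8277]
[-0.03  0.73  0.21] [-1.563 -0.011 -0.962]
```

Emit:
arm_command(series="0 0.06 0 0 0.0005 0 0.004; 0 0.06 0 0 0.0005 0 0.004; 0 0.06 0 0 0.0005 0 0.004")

```text
time: 18.1
tool_pos: [0.535, -0.0159, 0.164]
ee_rot: [-1.561, -0.01, -1.149]
wrist_force: [-3.1, 0.0, 4.9]
width: 0.0121
```

```bash
python3 - <<'E'
from kt import *
st(); print(pose()[2]['wrist_torque'].round(2), pose()[2]['ee_rot'].round(3)); snap("top","t11",(300,190,80,80),7); snap("side","s11",(260,140,200,150),4)
E
```

```text
t 18.1 tcp [ 0.535  -0.0159  0.164 ] x [ 0.409 -0.912  0.01 ] y [ 0.013 -0.005 -1.   ] F [-3.1  0.   4.9] w 0.0121 q [-0.1337, 0.0559, 1.4861, -0.003, 1.5859, 1.0156]
[-0.04  0.77  0.31] [-1.561 -0.01  -1.149]
```

View pics/s11.png

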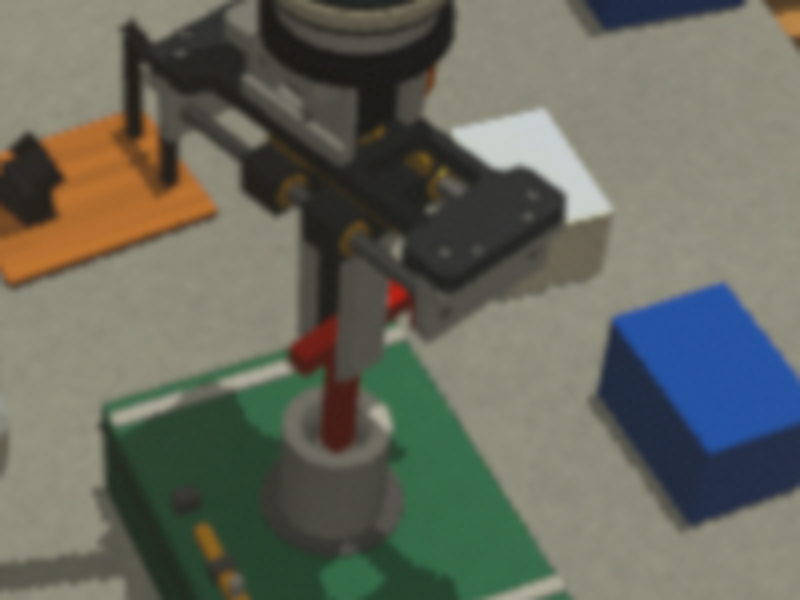

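Emit:
arm_command(series="0 0.06 0 0 0.0005 0 0.004; 0 0.06 0 0 0.0005 0 0.004; 0 0.06 0 0 0.0005 0 0.004")

```text
time: 18.5
tool_pos: [0.5349, -0.0154, 0.164]
ee_rot: [-1.558, -0.008, -1.326]
wrist_force: [-3.7, 0.9, 3.9]
width: 0.0129
```

```bash
python3 - <<'E'
from kt import *
st(); print(pose()[2]['wrist_torque'].round(2), pose()[2]['ee_rot'].round(3))
E
```

```text
t 18.5 tcp [ 0.5349 -0.0154  0.164 ] x [ 0.243 -0.97   0.008] y [ 0.014 -0.005 -1.   ] F [-3.7  0.9  3.9] w 0.0129 q [-0.133, 0.055, 1.4871, -0.0026, 1.5851, 1.1925]
[0.04 0.72 0.7 ] [-1.558 -0.008 -1.326]
```

Emit:
arm_command(series="0 -0.06 0 0 0 0 0.004; 0 -0.06 0 0 0 0 0.004; 0 -0.03 0 0 0 0 0.004; 0 0 0 0 0 0 0.004")

```text
time: 18.9
tool_pos: [0.5352, -0.0156, 0.164]
ee_rot: [-1.559, -0.011, -1.166]
wrist_force: [-1.8, -0.6, 3.8]
width: 0.0121
```

```bash
python3 - <<'E'
from kt import *
st(); print(pose()[2]['wrist_torque'].round(2), pose()[2]['ee_rot'].round(3)); snap("side","s12",(260,140,200,150),4);snap("top","t12",(280,170,120,100),6)
E
```

```text
t 18.9 tcp [ 0.5352 -0.0156  0.164 ] x [ 0.394 -0.919  0.011] y [ 0.015 -0.005 -1.   ] F [-1.8 -0.6  3.8] w 0.0121 q [-0.133, 0.0548, 1.4873, -0.0032, 1.584, 1.0328]
[-0.06  0.67  0.  ] [-1.559 -0.011 -1.166]
```

View pics/s12.png

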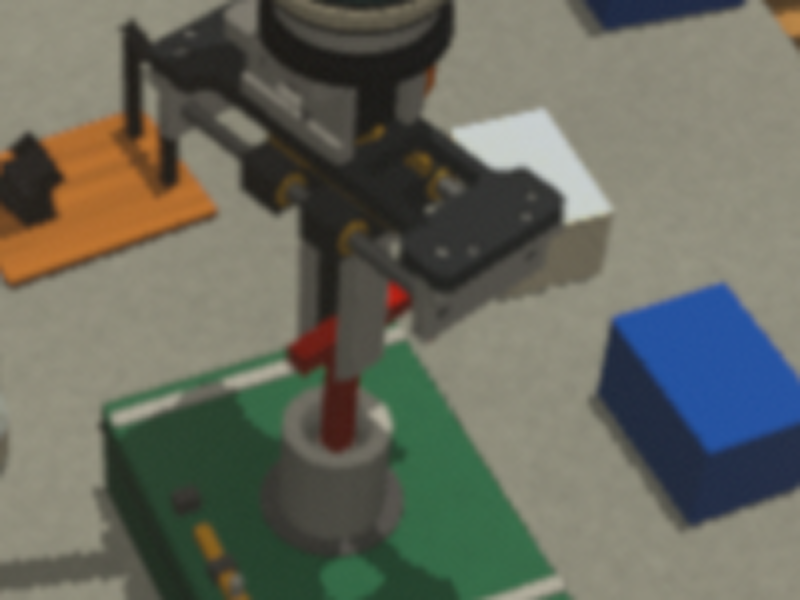

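View pics/t12.png

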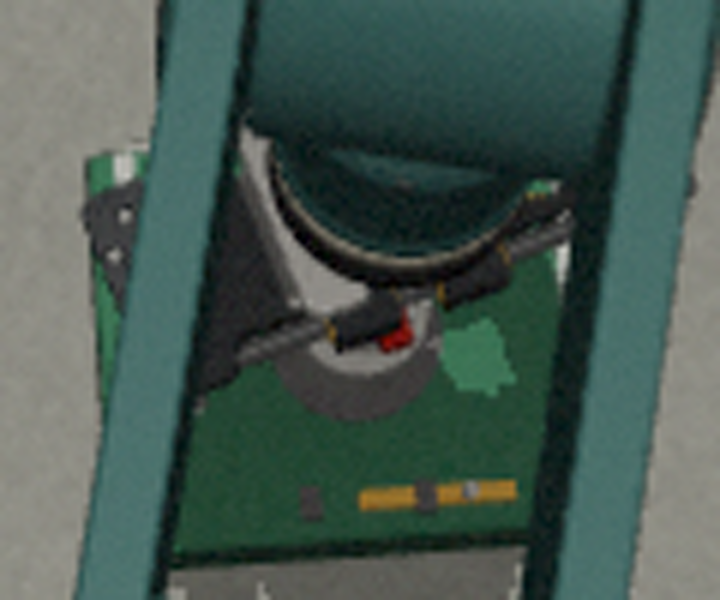

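Emit:
arm_command(series="0 0 0 0 -0.006 0 0.004; 0 0 0 0 -0.008 0 0.004; 0 0 0 0 -0.01 0 0.004; 0 0 0 0 -0.012 0 0.004")

```text
time: 19.4
tool_pos: [0.5323, -0.016, 0.1879]
ee_rot: [-1.574, -0.004, -1.168]
wrist_force: [1.3, -0.7, -1.8]
width: 0.012
```

```bash
python3 - <<'E'
from kt import *
st(); print(pose()[2]['wrist_torque'].round(2), pose()[2]['ee_rot'].round(3))
E
```

```text
t 19.4 tcp [ 0.5323 -0.016   0.1879] x [ 0.392 -0.92   0.004] y [-0.001 -0.005 -1.   ] F [ 1.3 -0.7 -1.8] w 0.012 q [-0.1333, 0.0534, 1.4414, -0.005, 1.6475, 1.034]
[-0.14 -0.14 -0.03] [-1.574 -0.004 -1.168]
```

Emit:
arm_command(series="0 0 0 0.001 -0.012 0.002 0.004; 0 0 0 0 -0.015 0 0.004; 0 0 0 0 -0.02 0 0.004; 0 0 0 0 -0.03 0 0.004; 0 0 0 0 -0.03 0 0.004; 0 0 0 0 -0.02 0 0.004; 0 0 0 0 0 0 0.004")

```text
time: 20.1
tool_pos: [0.5348, -0.0125, 0.3489]
ee_rot: [-1.543, -0.015, -1.165]
wrist_force: [0.2, 0.5, -1.5]
width: 0.0113
```

```bash
python3 - <<'E'
from kt import *
st(); print(pose()[2]['wrist_torque'].round(2), pose()[2]['ee_rot'].round(3))
snap("side","s13",(260,80,200,200),3);snap("top","t13",(280,170,120,100),6); snap("wrist","w13")
E
```

```text
t 20.1 tcp [ 0.5348 -0.0125  0.3489] x [ 0.394 -0.919  0.015] y [ 0.031 -0.002 -1.   ] F [ 0.2  0.5 -1.5] w 0.0113 q [-0.1305, 0.0459, 1.1322, 0.0018, 1.9323, 1.0354]
[-0.04  0.18 -0.02] [-1.543 -0.015 -1.165]
```

View pics/s13.png

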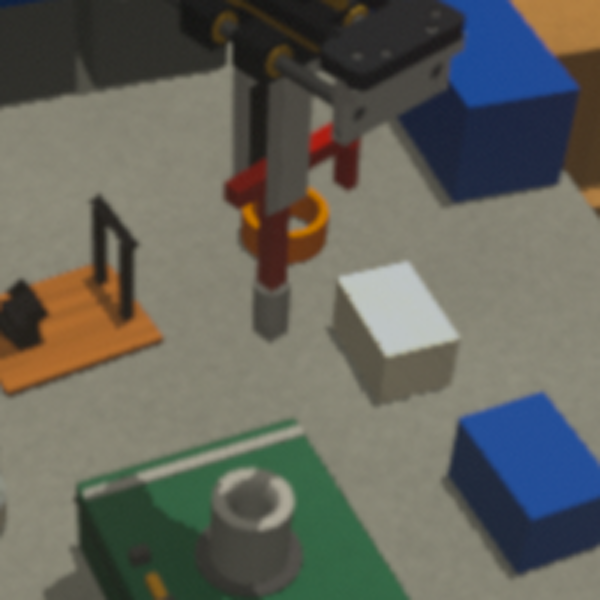

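View pics/w13.png

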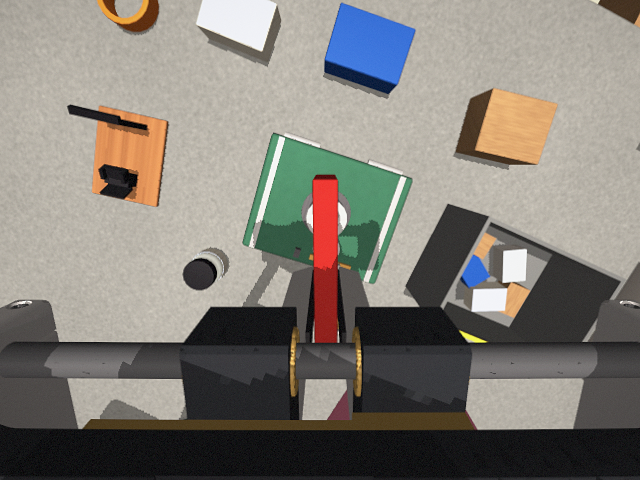

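View pics/t13.png

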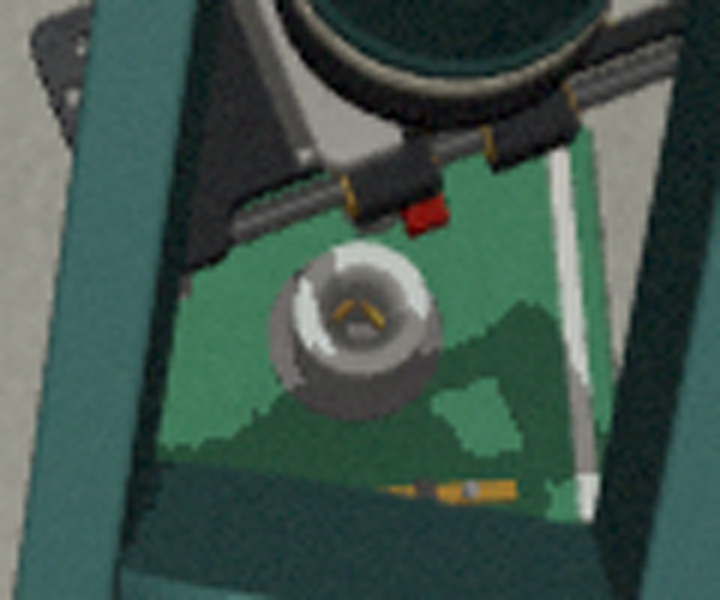

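```bash
python3 - <<'E'
from arm import *
P0,R0,o=pose(); q=o['joint_positions']
Rt=toolR([0,0,-1],[0,-1,0]); P2=np.array([.45,-.335,.29]); n=10; rv=(R0.inv()*Rt).as_rotvec()
for i in range(n):
    f=(i+1)/n; qn,e=ik(P0+(P2-P0)*f,R0*R.from_rotvec(rv*f),q); print(qn.round(2),round(e,5),(np.abs(qn-q)/.1).max().round(2)); q=qn
print(ik(np.array([.45,-.335,.12]),Rt,q))
plan(P2,Rt,n,.004)
E
```

```text
[-0.19  0.03  1.17  0.    1.92  1.01] 0.0 0.63
[-0.26  0.02  1.19  0.    1.91  0.99] 0.0 0.64
[-0.32  0.02  1.21  0.    1.9   0.97] 0.0 0.64
[-0.39  0.02  1.22  0.    1.9   0.94] 0.0 0.64
[-0.45  0.02  1.22  0.    1.89  0.92] 0.0 0.63
[-0.51  0.03  1.22  0.    1.88  0.9 ] 0.0 0.62
[-0.57  0.04  1.22  0.    1.87  0.88] 0.0 0.6
[-0.63  0.06  1.21  0.    1.86  0.86] 0.0 0.58
[-0.69  0.08  1.2   0.    1.86  0.84] 0.0 0.56
[-0.74  0.11  1.18 -0.    1.85  0.83] 0.0 0.53
(array([-7.40998634e-01,  1.43510954e-01,  1.47900696e+00, -5.50588324e-13,
        1.51907474e+00,  8.29797692e-01]), np.float64(3.988474759618774e-12))
dist 0.3372 ang 23.3 per row mm/deg 33.7 2.33
-0.002 0.041 0.001 0.026 0.005 -0.021 0.004; -0.002 0.04 0 0.027 0.005 -0.019 0.004; -0.002 0.041 0.001 0.028 0.005 -0.018 0.004; -0.002 0.04 0 0.029 0.006 -0.017 0.004; -0.002 0.041 0.001 0.029 0.005 -0.016 0.004; -0.003 0.04 0.001 0.03 0.005 -0.015 0.004; -0.002 0.041 0 0.03 0.005 -0.013 0.004; -0.002 0.04 0.001 0.031 0.006 -0.013 0.004; -0.002 0.041 0 0.032 0.005 -0.011 0.004; -0.002 0.04 0.001 0.032 0.005 -0.009 0.004
end [ 0.4504 -0.3353  0.2901]
```

Emit:
arm_command(series="-0.002 0.02 0.001 0.012 0.002 -0.01 0.004; -0.002 0.04 0.001 0.026 0.004 -0.021 0.004; -0.002 0.04 0 0.027 0.004 -0.019 0.004; -0.002 0.04 0.001 0.028 0.004 -0.018 0.004; -0.002 0.04 0 0.029 0.004 -0.017 0.004; -0.002 0.04 0.001 0.029 0.003 -0.016 0.004; -0.003 0.04 0.001 0.03 0.003 -0.015 0.004; -0.002 0.04 0 0.03 0.003 -0.013 0.004; -0.002 0.04 0.001 0.028 0.003 -0.013 0.004; -0.002 0.04 0 0.025 0.003 -0.01 0.004; -0.001 0.02 0.001 0.015 0 -0.005 0.004; 0 0 0 0 0 0 0.004")

```text
time: 21.45
tool_pos: [0.4217, -0.3364, 0.2817]
ee_rot: [-1.617, 0.022, -1.597]
wrist_force: [-0.2, 0.4, -0.8]
width: 0.0119
```

```bash
python3 - <<'E'
from arm import *
st()
plan([.45,-.335,.26],toolR([0,0,-1],[0,-1,0]),4,.004)
E
```

```text
t 21.45 tcp [ 0.4217 -0.3364  0.2817] x [-0.026 -0.999 -0.022] y [-0.045  0.023 -0.999] F [-0.2  0.4 -0.8] w 0.0119 q [-0.7688, 0.1008, 1.2074, -0.0158, 1.882, 0.8229]
dist 0.0357 ang 3.3 per row mm/deg 8.9 0.81
0.011 -0.006 -0.006 -0 0.005 0.007 0.004; 0.012 -0.007 -0.005 -0.001 0.005 0.008 0.004; 0.011 -0.006 -0.006 -0 0.006 0.007 0.004; 0.012 -0.006 -0.005 -0.001 0.005 0.007 0.004
end [ 0.4501 -0.3346  0.2599]
```

Emit:
arm_command(series="0.011 -0.006 -0.006 0 0.004 0.006 0.004; 0.012 -0.007 -0.005 -0.001 0.004 0.007 0.004; 0.011 -0.006 -0.006 0 0.004 0.007 0.004; 0.01 -0.006 -0.005 -0.001 0.003 0.007 0.004; 0 0 0 0 0 0 0.004")

```text
time: 21.95
tool_pos: [0.45, -0.331, 0.2615]
ee_rot: [-1.572, 0.004, -1.566]
wrist_force: [0.5, 0.7, -1.7]
width: 0.0114
```

```bash
cat > hk.py <<'E'
from ov import *
def kp():  # key in hand, held at bar
    P,Rn,o=pose(); M=Rn.as_matrix(); Rk=np.stack([M[:,2]*1,M[:,0]*-1*-1,-M[:,1]],1)
    x=M[:,2]; z=-M[:,1]; y=np.cross(z,x); Rk=np.stack([x,y,z],1)
    T=P-M[:,1]*.0  - z*.094
    return T,Rk,o
E
python3 - <<'E'
from hk import *
st()
T,Rk,o=kp(); print("bit",T.round(4),"xk",Rk[:,0].round(3),"zk",Rk[:,2].round(3))
snap("side","s14");snap("top","t14")
lip=[np.array([[.468,-.19,.135],[.468,-.39,.135]]),np.array([[.4655,-.19,.135],[.4655,-.39,.135]])]
sh=[circ(T+Rk[:,2]*h,.01) for h in (.012,.036)]
overlay("side","s14",T,Rk,(290,250,200,200),"s14o",4,lip+sh)
overlay("top","t14",T,Rk,(400,170,130,110),"t14o",6,lip+sh)
E
```

```text
t 21.95 tcp [ 0.45   -0.331   0.2615] x [ 0.005 -1.    -0.004] y [-0.001  0.004 -1.   ] F [ 0.5  0.7 -1.7] w 0.0114 q [-0.7371, 0.1056, 1.2408, 0.0023, 1.799, 0.8292]
bit [ 0.4499 -0.3306  0.1675] xk [ 1.     0.005 -0.001] zk [ 0.001 -0.004  1.   ]
```

View pics/s14o.png

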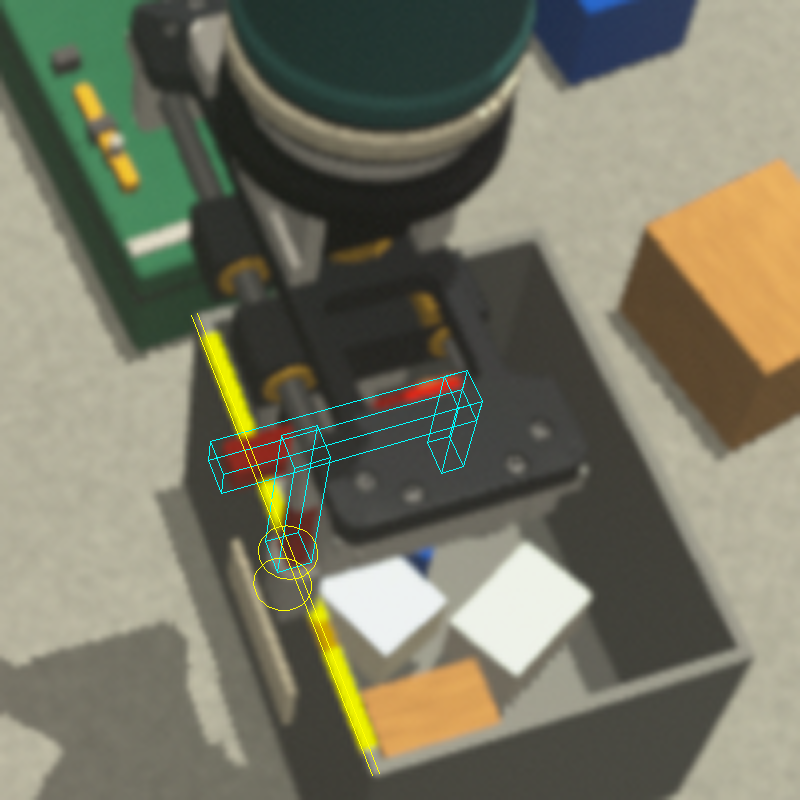

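View pics/t14o.png

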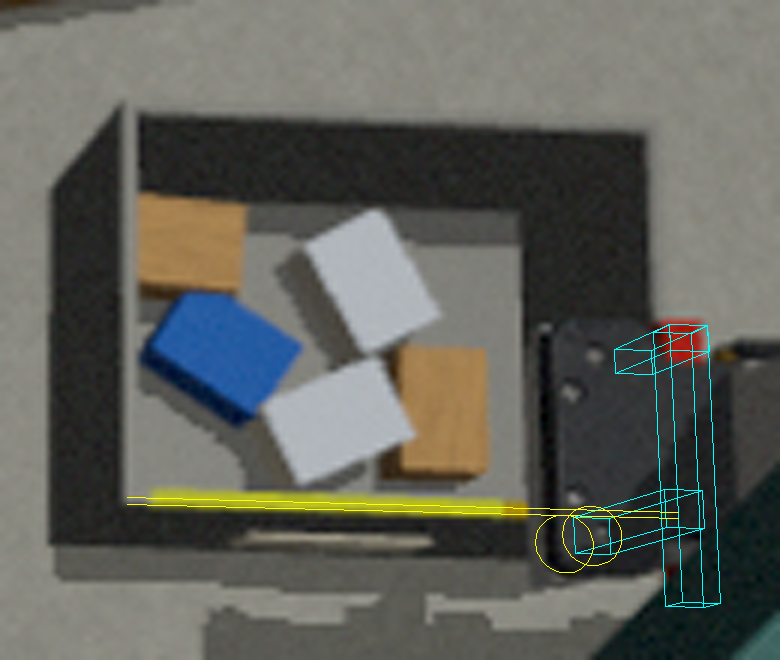

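```bash
python3 - <<'E'
import cv2,numpy as np
for nm in ("s14_full","s14o"):
    im=cv2.imread(f"pics/{nm}.png")
    c=im[345:405,335:425] if nm=="s14_full" else im[380:620,180:540]
    c=cv2.resize(c,(540,360) if nm=="s14_full" else (540,360),interpolation=cv2.INTER_CUBIC)
    c=np.clip((c/255.)**.5*255,0,255).astype(np.uint8); cv2.imwrite(f"pics/e_{nm}.png",c)
a=cv2.imread("pics/e_s14_full.png");b=cv2.imread("pics/e_s14o.png");cv2.imwrite("pics/e14.png",cv2.resize(np.vstack([a,b]),(450,600)))
E
```

```text
(no output)
```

View pics/e14.png

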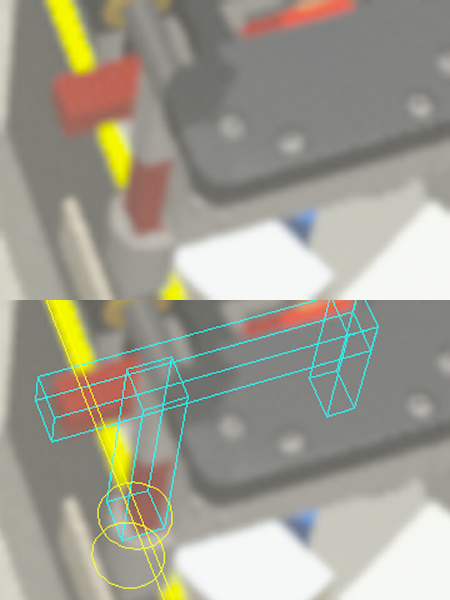

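Emit:
arm_command(series="0 0 0 0 0.012 -0.001 0.004; 0 0 0 0 0.02 0 0.004; 0 0 0 0 0.02 0 0.004; 0 0 0 0 0.012 0 0.004; 0 0 0 0 0.004 0 0.004; 0 0 0 0 0 0 0.004")

```text
time: 22.65
tool_pos: [0.4484, -0.3314, 0.1914]
ee_rot: [-1.571, 0.001, -1.566]
wrist_force: [-0.5, 0.0, -1.5]
width: 0.012
```

```bash
python3 - <<'E'
from hk import *
st(); snap("side","s15",(310,310,130,130),6)
plan([.449,-.334,.16],toolR([0,0,-1],[0,-1,0]),2,.004)
E
```

```text
t 22.65 tcp [ 0.4484 -0.3314  0.1914] x [ 0.005 -1.    -0.001] y [ 0.     0.001 -1.   ] F [-0.5  0.  -1.5] w 0.012 q [-0.7388, 0.1077, 1.3763, 0.001, 1.6582, 0.8275]
dist 0.0319 ang 0.3 per row mm/deg 16.0 0.13
-0 0.002 -0 0.001 0.016 0 0.004; -0.001 0.002 -0.001 0.001 0.016 0 0.004
end [ 0.4486 -0.3336  0.1598]
```

View pics/s15.png

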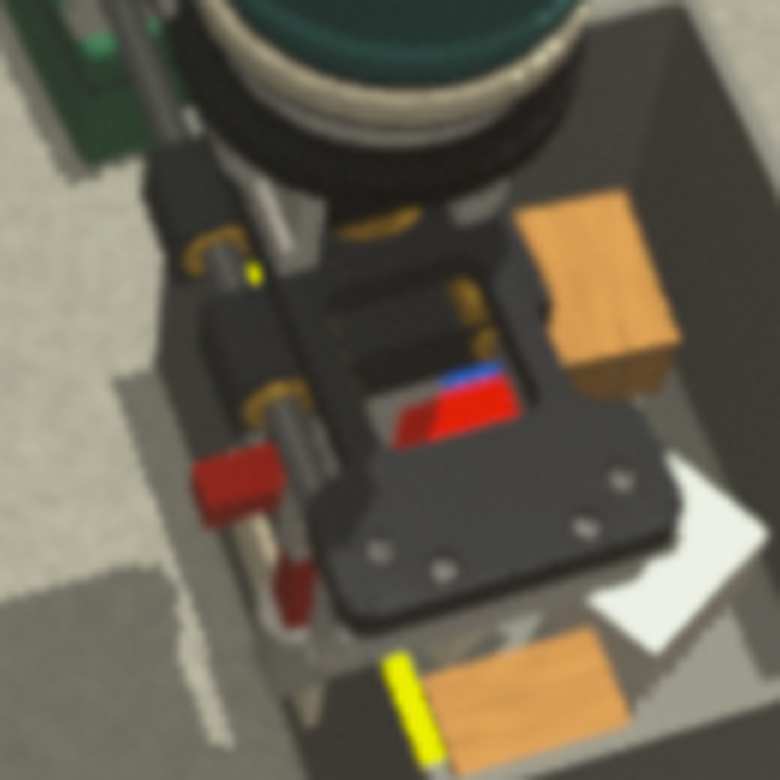

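Emit:
arm_command(series="0 0 0 0.001 0.012 0 0.004; 0 0 0 0.001 0.016 0 0.004; 0 0 0 0 0.012 0 0.004; 0 0 0 0 0.005 0 0.004; 0 0 0 0 0 0 0.004")

```text
time: 23.2
tool_pos: [0.4501, -0.3353, 0.1471]
ee_rot: [-1.565, -0.004, -1.566]
wrist_force: [-0.0, -0.5, -1.7]
width: 0.0116
```

```bash
python3 - <<'E'
from hk import *
st(); snap("side","s16",(310,310,130,130),6)
E
```

```text
t 23.2 tcp [ 0.4501 -0.3353  0.1471] x [ 0.004 -1.     0.004] y [ 0.006 -0.004 -1.   ] F [-0.  -0.5 -1.7] w 0.0116 q [-0.7418, 0.1254, 1.4446, 0.001, 1.5649, 0.8247]
```

View pics/s16.png

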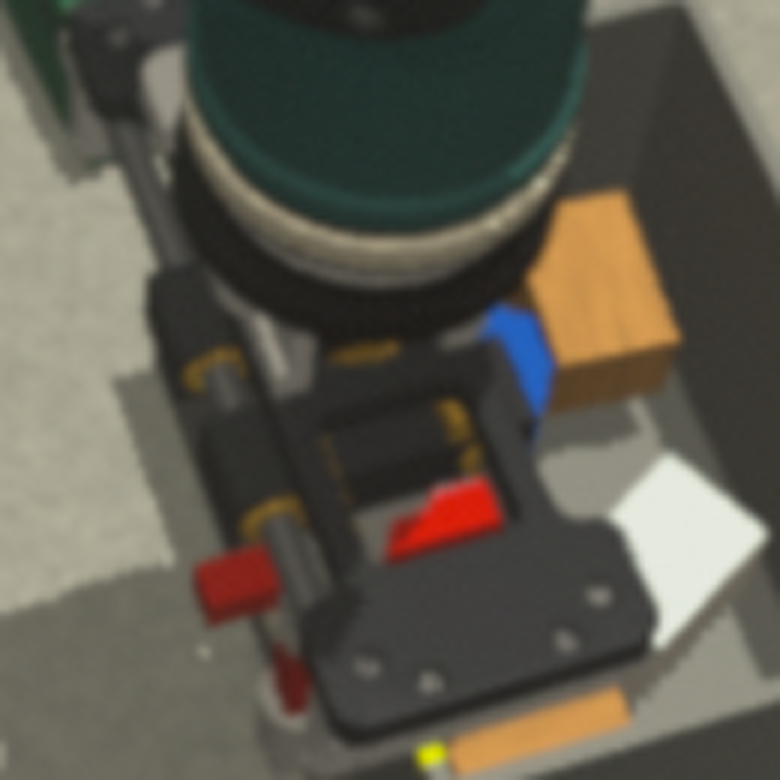

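Emit:
arm_command(series="0 0 0 0 0.007 0 0.004; 0 0 0 0 0.008 0 0.004; 0 0 0 0 0.003 0 0.004; 0 0 0 0 0 0 0.004")

```text
time: 23.65
tool_pos: [0.4512, -0.3361, 0.1297]
ee_rot: [-1.563, -0.006, -1.566]
wrist_force: [-0.5, -0.7, -0.7]
width: 0.0117
```

```bash
python3 - <<'E'
from hk import *
st()
E
```

```text
t 23.65 tcp [ 0.4512 -0.3361  0.1297] x [ 0.004 -1.     0.006] y [ 0.008 -0.006 -1.   ] F [-0.5 -0.7 -0.7] w 0.0117 q [-0.7416, 0.1338, 1.4702, 0.001, 1.5272, 0.8246]
```

Emit:
arm_command(series="0 0 0 0 0.002 -0.001 0.004; 0 0 0 0 0.002 0 0.004; 0 0 0 0 0.002 0 0.004")

```text
time: 23.95
tool_pos: [0.4505, -0.3364, 0.1241]
ee_rot: [-1.562, -0.007, -1.566]
wrist_force: [-1.3, 0.1, 8.6]
width: 0.0119
```

```bash
python3 - <<'E'
from hk import *
st()
E
```

```text
t 23.95 tcp [ 0.4505 -0.3364  0.1241] x [ 0.004 -1.     0.007] y [ 0.009 -0.007 -1.   ] F [-1.3  0.1  8.6] w 0.0119 q [-0.7429, 0.1349, 1.4803, 0.001, 1.5146, 0.8234]
```

Emit:
arm_command(series="0 0 0 0 -0.001 0 0.004; 0 0 0 0 0 0 0.016; 0 0 0 0 0 0 0.02; 0 0 0 0 0 0 0.035; 0 0 0 0 0 0 0.04; 0 0 0 0 0 0 0.04")

```text
time: 24.55
tool_pos: [0.4513, -0.3372, 0.1268]
ee_rot: [-1.559, -0.01, -1.566]
wrist_force: [0.8, 0.6, 0.1]
width: 0.0391
```

```bash
python3 - <<'E'
from hk import *
st(); snap("side","s17",(310,310,130,130),6)
E
```

```text
t 24.55 tcp [ 0.4513 -0.3372  0.1268] x [ 0.004 -1.     0.01 ] y [ 0.012 -0.01  -1.   ] F [0.8 0.6 0.1] w 0.0391 q [-0.743, 0.1331, 1.4768, 0.0011, 1.5162, 0.8233]
```

View pics/s17.png

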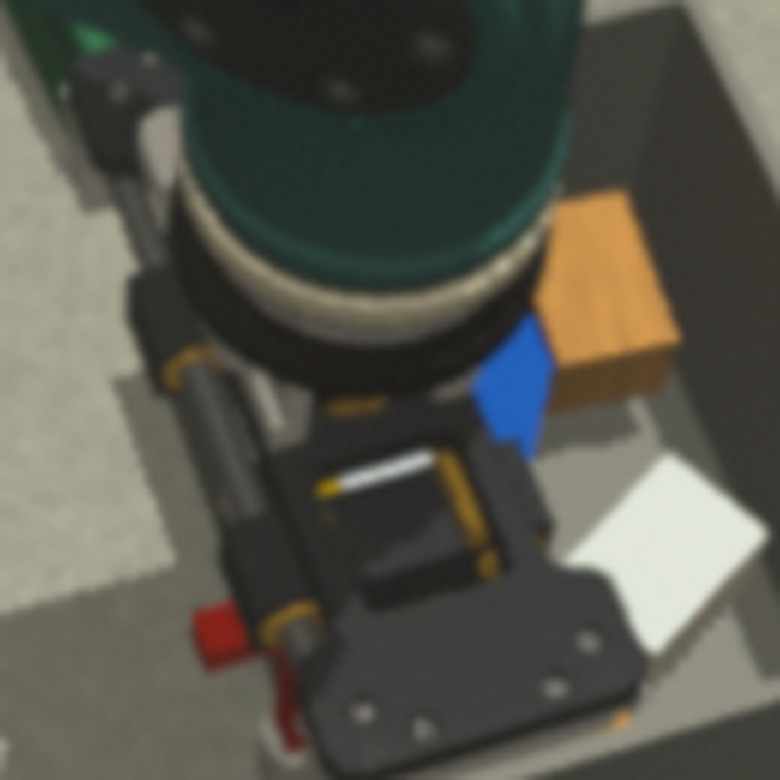

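Key hangs in place. Open a bit more and rise.

Emit:
arm_command(series="0 0 0 0 0 0 0.05; 0 0 0 0 -0.012 0 0.05; 0 0 0 0 -0.025 0 0.05; 0 0 0 0 -0.04 0 0.05; 0 0 0 0 -0.045 0 0.05; 0 0 0 0 -0.045 0 0.05; 0 0 0 -0.045 0 0 0.05; 0 0 0 -0.045 0 0 0.05; 0 0 0 -0.045 0 0 0.05; 0 0 0 -0.045 0 0 0.05; 0 0 0 -0.03 0 0 0.05; 0 0 0 0 0 0 0.05")

```text
time: 25.8
tool_pos: [0.4489, -0.12, 0.309]
ee_rot: [-1.547, -0.013, -1.571]
wrist_force: [-0.4, -0.9, 0.1]
width: 0.0496
```

```bash
python3 - <<'E'
from hk import *
st(); snap("side","s18",(310,310,130,130),6); snap("top","t18")
E
```

```text
t 25.8 tcp [ 0.4489 -0.12    0.309 ] x [-0.    -1.     0.013] y [ 0.024 -0.013 -1.   ] F [-0.4 -0.9  0.1] w 0.0496 q [-0.3811, -0.1214, 1.373, -0.0031, 1.8629, 1.1886]
```

View pics/s18.png

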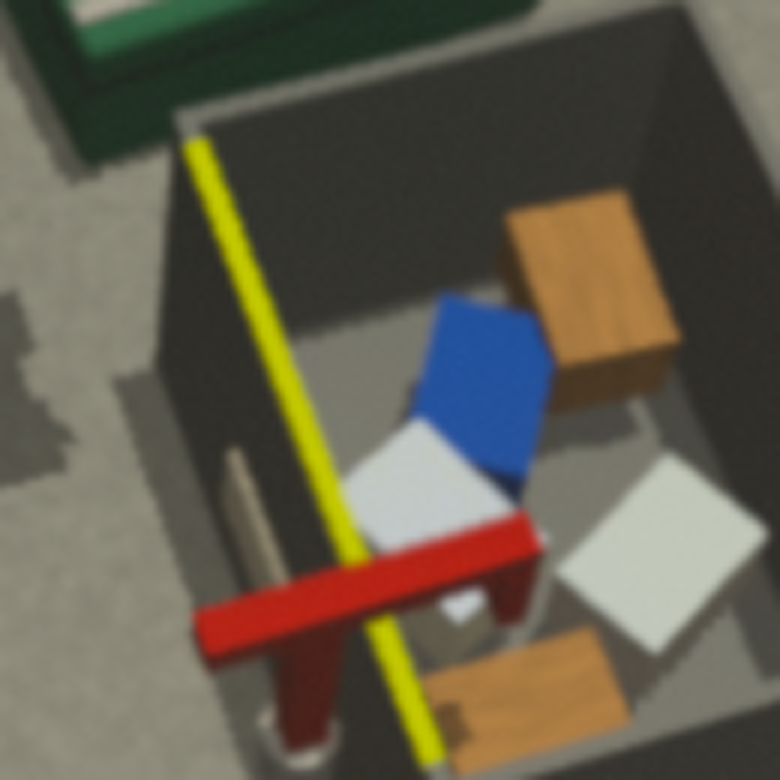

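View pics/t18.png

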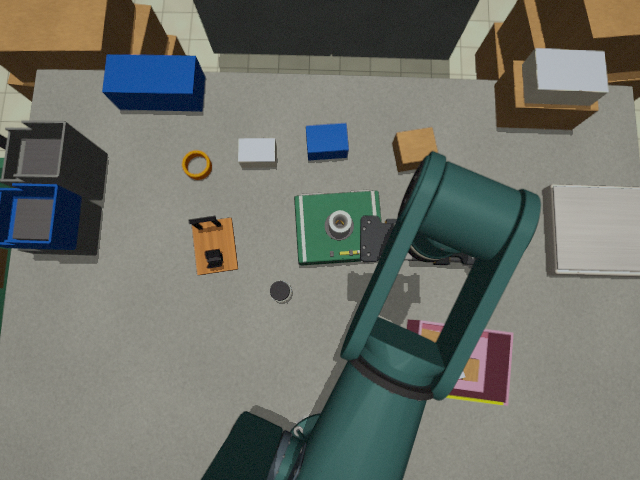

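View pics/s18_full.png

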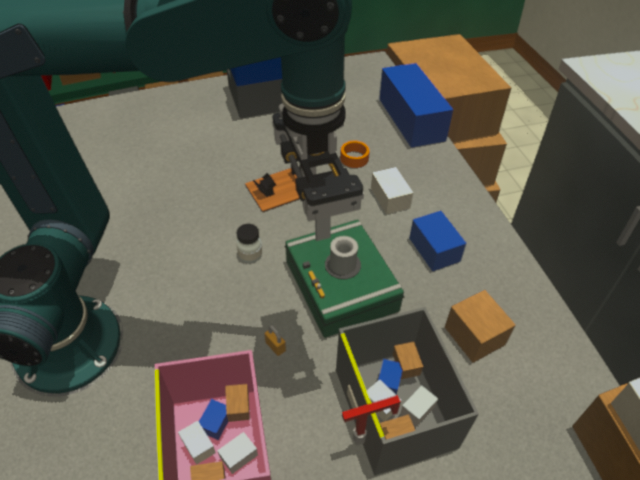

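The key hangs at about (370,408) over the grey bin's yellow lip. The goods stand where they were, and the bolt has slid.

```bash
python3 -c "
from bench import robot
print(robot.close_job())"
```

```text
the job is handed in; nothing more can be done
None
```

I handed the job in at about 26 s of the 67 s allowed. The key is out of the lock and hangs by its hook on the grey bin's front lip.

**What I did:**
1. Took the key from its rest and stood it in the bore. On the first try it touched the funnel wall (11 N upward), so I backed off and re-centred it.
2. Took the key again from above by its crossbar and turned it counter-clockwise, pressing about 4–6 N. The square end dropped in fully (11.6 mm measured, 12 mm expected).
3. Turned it clockwise to the stop. The turning torque rose from about 0.2 to 0.7 N m and the bolt slid across.
4. Drew the key out, lowered it over the lip at about y = -0.336 (clear of the label on the bin's front) until it touched, then released it.

**Last checks:**
- **Key:** the pictures show the crossbar resting on the yellow lip, the shaft outside and the prong inside.
- **Lock:** the bolt is still in its slid position.
- **Goods:** they look unmoved. In the last overhead picture the arm hid the padlock, but the side picture shows it standing in place.
- **Robot:** the gripper is well clear and touching nothing.

**What disagreed:**
- While held over the bin, the key sat about 2–4 mm and 2° off where I had calculated. There was enough clearance, so I left it.
- At the stop the fingers slipped slightly around the bar, so I do not have a direct reading of the lock's angle. That it is open rests on the rise in torque and the bolt's position.

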